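# Load the vial shaker and latch its sliding guard

### The arm

A 6-joint arm with a two-finger parallel gripper is mounted at the origin on a cart in front of the work surface, level with it; the furniture and walls round the work are solid. World frame = base frame: x ahead of the robot, y to its left, z up, the work surface at z = 0. Lengths are in m, angles in rad, forces in N, time in s.
With the tool pointing down it reaches from about 0.3 to 0.75 m from the base axis. Payload 8.5 kg.
Tool frame: the origin (TCP) lies at the very end of the fingers, on their centre line; the grasp point (between the pads) lies 19 mm behind it; z points along the fingers, x is the direction in which the jaws open and shut, and the axes are right-handed (so a half turn about z gives the same grasp; the last joint's range is limited). The gripper opens to 88 mm and grips with 3 to 60 N. Pads are 18 mm wide; open, the fingers measure 123 mm over their backs; the gripper's body (75 mm by 187 mm) begins 45 mm behind the grasp point.
Start: joints at [1.068, 0.381, 1.297, -0, 1.464, -0.215], TCP at [0.156, 0.527, 0.206] pointing down, gripper open.
Joint ranges: [-3.11, 3.11], [-0.89, 2.33], [0.22, 2.48], [-1.42, 4.56], [0.17, 2.85], [-2.88, 2.88]. Speed limits (rad/s): [2.39, 2.39, 3.14, 3.14, 3.14, 3.14].

### API

Orientations are given as a rotation vector (axis times angle).
In Python, from bench import manip, eyes gives the robot as it stands.
- The arm moves only by the tool play_rows, never from a script. Its argument "series" is a list of rows, each an object of numbers: "tx", "ty", "tz": the shift along the tool's x, y, z in units of 40 mm (1.0 is 40 mm); "yaw": the turn about the tool's z in units of 6 degrees (1.0 is 6 degrees); "claw": the opening, from 0 (shut) to 1 (fully open). In form: [{"tx": .., "ty": .., "tz": .., "yaw": .., "claw": ..}, ...]. A call has 1 to 12 rows; each row is the pose to reach, as a shift and turn from the pose commanded when the call began, along the tool's axes at that moment; what a row does not reach only later rows make up. A row lasts 1/12 s, in which the tool goes at most 41.7 mm and 7.16 degrees, less where a joint would pass 70% of its speed; a pose out of reach is approached as far as the arm can. A call with a gripper value outside its range is refused whole. The fingers move at their own pace and stop on an object; the grip force is fixed at half the most. Time passes only in rows, so rows that repeat a pose let the fingers close. It gives the time, the measured TCP pose, the force and the opening at its end, in the units of the state.
- manip.get_state(): the state, without advancing time (a new reading comes with each control period).
- eyes.snapshot(name): name is "scene" or "top"; returns a dict with "img" (420x560x3 uint8, red, green, blue), "range_z" (420x560 float32, m along the optical axis (not along the pixel's ray), 0 where there is no reading), "intrinsics" (3x3 intrinsics, pixels), "dist" ([k1, k2, p1, p2, k3] as OpenCV has them; the pictures are not rectified), "camera_from_world" (4x4, takes a point from world to camera coordinates). Camera axes: x right, y down, z forward; pixel columns grow to the right and rows downward; lengths in m; the calibration is good to about 2 mm. A picture is of the moment at which its call begins.
- manip.close_job(): hands the job in, once; it reports no verdict.
The state is a dict: "time": time; "qpos": joint angles; "joint_vel": joint speeds; "joint_torque": joint torques, N m; "position": TCP position; "eef_rot": TCP orientation; "contact_force": force on the tool from outside, world axes, zero at the start; "wrist_torque": the same for the moment, N m; "gripper_width": opening from 0.0 (shut) to 1.0 (fully open).
Only numpy, scipy, OpenCV 4.12 (cv2) and the standard library are available. Lean on these libraries where they do the work, as an engineer would, in place of code of your own. Each camera call takes 0.05 s, during which the arm holds its last target.

### The job

Stand the red-capped vial upright in the pocket of the vial shaker, fully down. Then slide the tinted guard over it and push it gently shut until its latch clicks and holds it by itself, without slamming it or ramming it hard against its spring buffers. Leave the other two vials and the petri dish where they are.

Things in the scene. Friction and masses are not known exactly. Their poses are not given: they have to be found in the camera images.
- vial_red_mid (a point): Middle (half-way up, on its axis) of the loose vial with the RED cap, the one to load: round, 23 mm diameter, 60 mm tall, 18 to 33 g, standing upright on the bench; the cap is its top 15 mm. Hold it round the glass, 15 to 42 mm above its foot, rather than by the cap, which gives a poor hold.
- vial_black_mid (a point): Middle of a like vial with a black cap that stands near (bystander, same size). The three vials stand in any order, their axes at least 65 mm apart.
- vial_white_mid (a point): Middle of a like vial with a white cap that stands near (bystander, same size).
- dish: Closed petri dish lying on the bench to the right (bystander), 68 mm diameter, 15 mm high; origin at the centre of its underside.
- shaker: The vial shaker, fixed: a white box 172 mm deep (x, to its back) and 336 mm long (y, to its left, along which the guard slides); z up. Origin on the bench, half-way through its depth, 178 mm from its right end. Its flat deck is 60 mm over the bench; the end housing at the right end, with the catch on top, rises to 140 mm.
- pocket (a point): Centre of the mouth of the round pocket in the shaker's black carrier, 60 mm over the bench; axes as shaker. The pocket is 25 mm wide, 16 mm deep, with a 2 mm lead-in: a vial fully down has its middle 14 mm above this point. With the guard open the deck is clear for 30 mm to the left (guard, 112 mm high), 50 mm to the right (pawl, 140 mm high) and 55 mm front and back.
- guard_grip (a point): Centre of the black push grip on the guard's roof: an upright bar 60 mm long (x), 14 mm thick (y, the sliding direction), 30 mm tall, its foot on the roof 112 mm over the bench; axes as shaker. Push it along -y to shut. The guard, a tinted tunnel 100 mm wide, reaches from 116 mm right to 10 mm left of this point; nothing stands left of the grip above the roof.
- guard (a joint): Slide of the guard (m), growing as it opens along the shaker's +y. It starts 0.12 to 0.14 open, clear of the pocket; drag 1 to 2 N. Latched it stands somewhere from -0.011 to +0.011, different each time and not known beforehand, because the catch is set through slotted screws.
- strike (a point): Steel cross pin on the guard's roof at its leading (right) edge, 10 mm above the roof; axes as shaker. On the last 10 mm it lifts the catch's red spring pawl (4 to 8 N); then two sprung rubber buffers are met, and about 3.5 mm further the pawl drops behind the pin with a click, at a push of about 11 N. Let go before that, the guard is pushed back by the springs.
- buffer (a joint): How far the catch's two sprung buffers (they move as one) are squeezed (m): 0 free, about 0.003 with the guard latched and let go, the pawl holding it against them. They push back with 2 N and 2.5 N more per mm; beyond 0.006, a push of about 18 N in all, they are overloaded.

How it is judged:
By the outcome, as a careful person would: the job done as asked, in the order asked, and still so for the second after the job is handed in, with the robot touching nothing.
It also fails if it takes over 61 s, if anything falls off the work surface, if the arm or the gripper's body presses on something with over 40 N, if the wrist force passes 120 N, or if a joint passes its speed limit or range.

## Working session

There is one attempt and no reset: what is moved stays moved. The work goes in short steps, Python scripts to look and compute and a tool call to move; the robot and the scene stay as the last step left them, time stands still between calls to the robot, and variables do not carry over. Pictures are saved under pics/ and viewed, and the job is handed in when it is done.

Besides the shell and the picture viewer there is one more tool, called after ">>>" in YAML: its name, and indented under it one key for each argument. play_rows: Moves the arm, as the interface text tells. Its arguments: {"type":"object","properties":{"series":{"type":"array"}},"required":["series"]}

```bash
mkdir -p pics; ls; python3 - <<'E'
from bench import manip, eyes
import cv2,numpy as np
print(manip.get_state())
for n in("scene","top"):
    s=eyes.snapshot(n); cv2.imwrite(f"pics/{n}0.png",s["img"][:,:,::-1]); np.savez(f"{n}0.npz",**s)
    print(n,s["intrinsics"],s["dist"],s["camera_from_world"])
E
```

```text
pics
{'time': 0.0, 'qpos': array([ 1.06768539e+00,  3.81225717e-01,  1.29824671e+00,  2.98118940e-06,
        1.46359278e+00, -2.15298497e-01]), 'joint_vel': array([ 0.00022038, -0.00137419, -0.00388593, -0.00109691, -0.00169434,
       -0.00163511]), 'joint_torque': array([-6.54933538e-04, -4.37935102e+01, -2.24559671e+01,  7.12912716e-02,
        3.51123163e-02, -8.25599523e-05]), 'position': array([0.15596351, 0.52709047, 0.20562659]), 'eef_rot': array([ 2.51657039e+00,  1.87953872e+00, -2.10767511e-03]), 'contact_force': array([ 1.07236779, -0.06529707, -0.77550308]), 'wrist_torque': array([-0.03536285,  0.00471126,  0.04535334]), 'gripper_width': 1.003854928784987}
scene [[430.12571328   0.         285.35156132]
 [  0.         430.12571328 209.83828728]
 [  0.           0.           1.        ]] [0.04210086 0.         0.         0.         0.        ] [[ 0.8232941  -0.56754066 -0.00918835 -0.43549888]
 [-0.35956859 -0.5089405  -0.78210613  0.24511473]
 [ 0.43920071  0.6472072  -0.6230775   0.91887855]
 [ 0.          0.          0.          1.        ]]
top [[478.75411165   0.         284.54951506]
 [  0.         478.75411165 209.91241969]
 [  0.           0.           1.        ]] [-0.09594389  0.          0.          0.          0.        ] [[ 0.00857584 -0.9999596  -0.00269169 -0.01531342]
 [-0.9966671  -0.00832917 -0.08115002  0.53858722]
 [ 0.08112432  0.00337865 -0.99669826  1.41922522]
 [ 0.          0.          0.          1.        ]]
```

View pics/scene0.png

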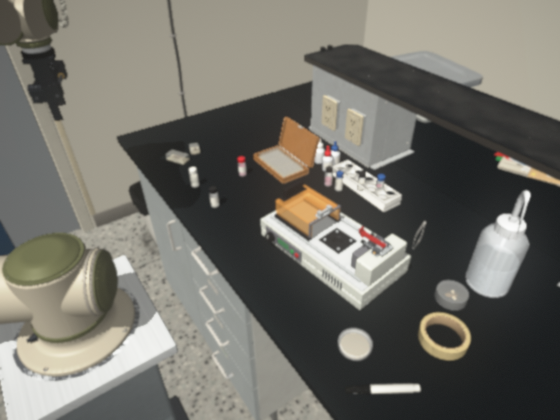

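View pics/top0.png

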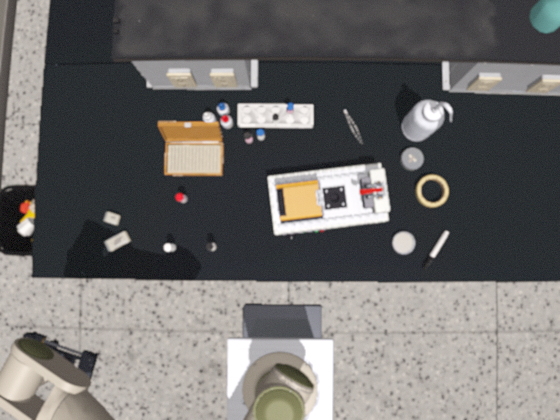

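The scene view shows the red-capped vial at (242,166), with white at (194,178) and black at (213,197). The shaker is near (335,240). In the top view, red is at (181,198) and the pocket carrier is near (335,197). I'll zoom in on both.

```bash
cat > h.py <<'E'
import numpy as np,cv2
def load(n): return dict(np.load(n))
def ray(s,uv):
    p=cv2.undistortPoints(np.array([[uv]],float),s["intrinsics"],s["dist"])[0,0]
    T=s["camera_from_world"];R=T[:3,:3]
    return -R.T@T[:3,3], R.T@np.array([p[0],p[1],1.0])
def onz(s,uv,z):
    c,d=ray(s,uv); return c+d*(z-c[2])/d[2]
def tri(s1,u1,s2,u2):
    c1,d1=ray(s1,u1);c2,d2=ray(s2,u2);d1=d1/np.linalg.norm(d1);d2=d2/np.linalg.norm(d2)
    t=np.linalg.lstsq(np.c_[d1,-d2],c2-c1,rcond=None)[0]
    a,b=c1+t[0]*d1,c2+t[1]*d2
    return (a+b)/2,np.linalg.norm(a-b)
def proj(s,P):
    T=s["camera_from_world"];r=cv2.Rodrigues(T[:3,:3])[0]
    return cv2.projectPoints(np.array(P,float).reshape(-1,1,3),r,T[:3,3],s["intrinsics"],s["dist"])[0][:,0]
def cloud(s):
    v,u=np.mgrid[:420,:560]
    p=cv2.undistortPoints(np.stack([u.ravel(),v.ravel()],1).astype(float)[:,None],s["intrinsics"],s["dist"])[:,0]
    z=s["range_z"].ravel();X=np.c_[p*z[:,None],z]
    T=s["camera_from_world"];W=(X-T[:3,3])@T[:3,:3]
    W[z==0]=np.nan
    return W.reshape(420,560,3)
E
python3 - <<'E'
from h import *
t=load("top0.npz");s=load("scene0.npz")
def crop(s,x0,y0,w,h,k,f): cv2.imwrite(f,cv2.resize(s["img"][y0:y0+h,x0:x0+w,::-1],None,fx=k,fy=k,interpolation=cv2.INTER_CUBIC))
crop(t,260,155,140,90,5.7,"pics/t_sh.png"); crop(s,250,180,170,120,4.7,"pics/s_sh.png")
crop(t,150,180,80,80,7,"pics/t_v.png"); crop(s,180,145,80,70,8,"pics/s_v.png")
for n,q in(("t",t),("s",s)):
    W=cloud(q); hsv=cv2.cvtColor(q["img"],cv2.COLOR_RGB2HSV)
    m=(((hsv[...,0]<8)|(hsv[...,0]>172))&(hsv[...,1]>130)&(hsv[...,2]>80)).astype(np.uint8)
    k,l,st,c=cv2.connectedComponentsWithStats(m)
    for i in range(1,k):
        if st[i,4]>8: print(n,st[i],c[i],np.nanmedian(W[l==i],0))
E
```

```text
t [221 115   7   7  34] [224.35294118 118.14705882] [0.80678332 0.16949139 0.0666949 ]
t [360 189  22   6  83] [368.60240964 190.6746988 ] [ 0.58683756 -0.24403711  0.13193675]
t [174 192   9  10  65] [178.44615385 196.4       ] [0.57419073 0.30438074 0.05779934]
t [ 19 202  10  12  89] [ 23.46067416 207.41573034] [ 0.59109237  1.15048061 -0.59385882]
s [325 145   5  11  43] [327.18604651 150.55813953] [0.80280462 0.16618581 0.06741212]
s [494 152  14   6  42] [499.66666667 154.07142857] [ 1.30402905 -0.10438011  0.01092756]
s [237 156   8   7  49] [240.46938776 158.81632653] [0.57095497 0.29799263 0.05879785]
s [360 229  25  18 107] [371.37383178 237.90654206] [ 0.58232831 -0.25154982  0.13179978]
```

```bash
python3 - <<'E'
from h import *
t=load("top0.npz")
W=cloud(t)
np.set_printoptions(linewidth=250,precision=0,suppress=True)
print((W[160:240:2,264:394:3,2]*1000).round())
E
```

```text
[[  1.  -1.   2. ...  -2.  -3.   2.]
 [-10.  -0.  -2. ...  -4.   5.  -0.]
 [  0.   0.   4. ...   9.   2.   0.]
 ...
 [  3.   3.   1. ...  -2.   1.  -7.]
 [ nan  -3.  -2. ...   0.  -4.   7.]
 [  0.   1.   2. ...  -5.  -1.  16.]]
```

View pics/t_sh.png

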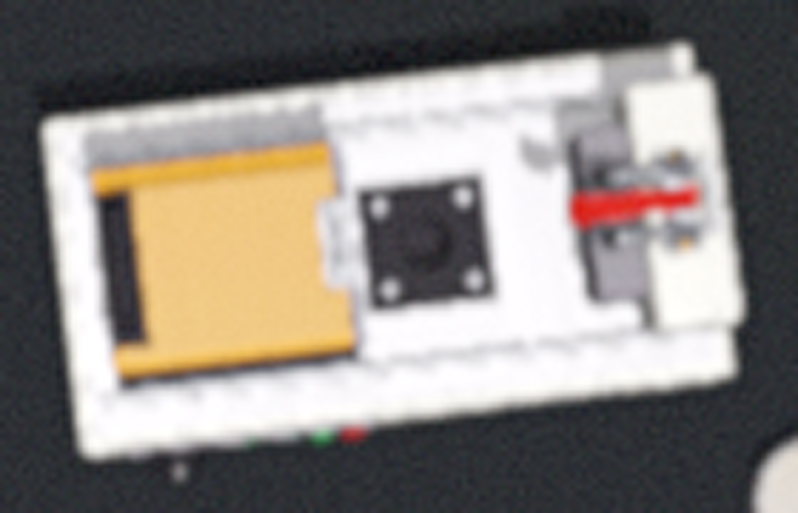

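View pics/s_sh.png

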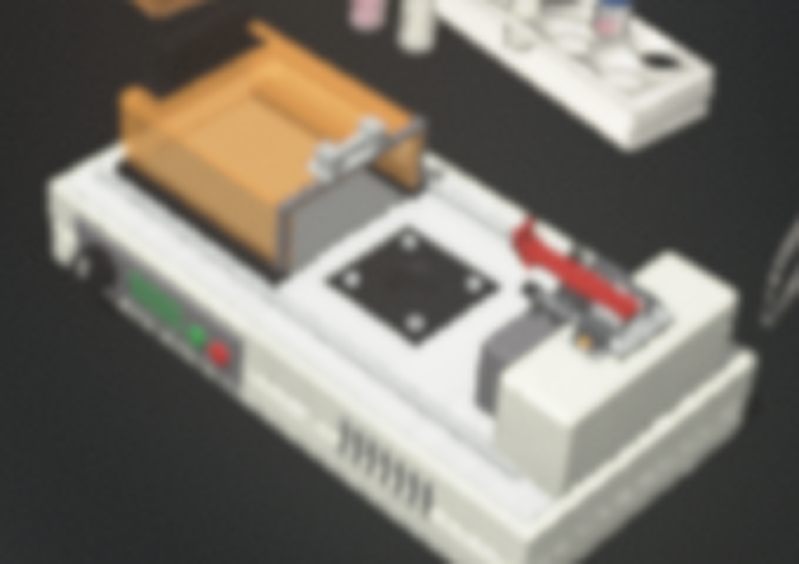

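View pics/t_v.png

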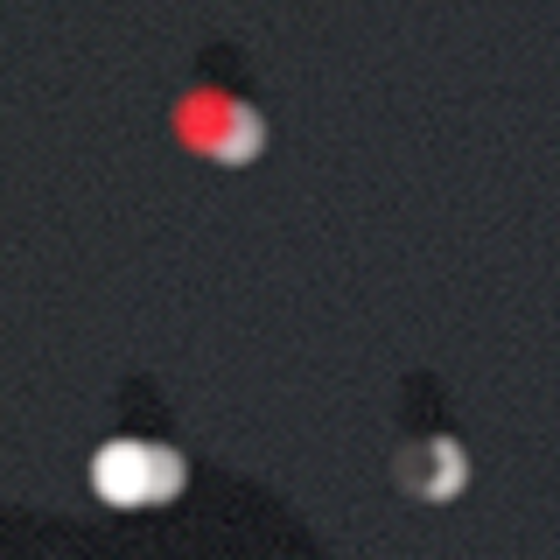

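View pics/s_v.png

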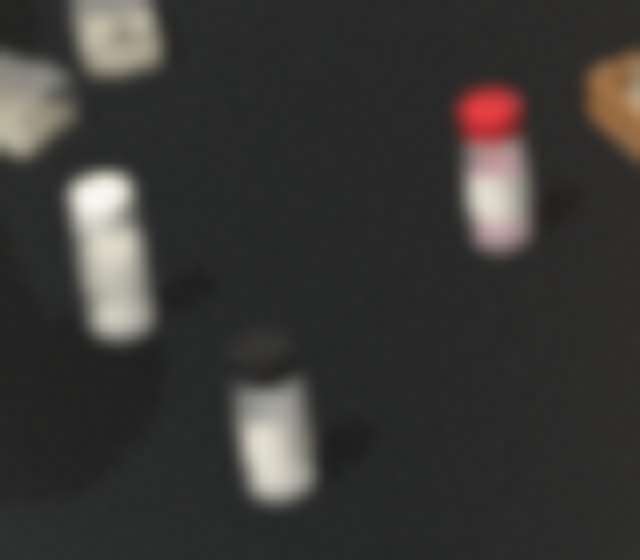

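The top crop shows the shaker rotated a few degrees, with the black carrier at about (428,242) in the crop, the guard to its left and the red pawl to its right. The vials are upright and clear of each other. Next I'll measure them.

```bash
python3 - <<'E'
from h import *
np.set_printoptions(precision=4,suppress=True)
t=load("top0.npz");s=load("scene0.npz")
P,e=tri(t,(178.45,196.4),s,(240.47,158.82)); print("cap tri",P,e)
print("cap onz .055",onz(t,(178.45,196.4),.055),onz(s,(240.47,158.82),.0525))
# shaker outline, white mask top view with z>.04
W=cloud(t);
m=(W[...,2]>.045)&(W[...,0]>.4)&(W[...,0]<.75)&(W[...,1]<.12)&(W[...,1]>-.33)
pts=W[m]
# plan box from cloud
r=cv2.minAreaRect((pts[:,:2]*1000).astype(np.float32)); print("cloud rect",r)
# deck rect from image pixels: carrier
def blob(s,roi,f,name):
    x0,y0,x1,y1=roi; g=s["img"][y0:y1,x0:x1].astype(int); m=f(g).astype(np.uint8)
    k,l,st,c=cv2.connectedComponentsWithStats(m); i=1+np.argmax(st[1:,4])
    cnt=cv2.findContours((l==i).astype(np.uint8),cv2.RETR_EXTERNAL,cv2.CHAIN_APPROX_NONE)[0][0]
    h=cv2.convexHull(cnt).reshape(-1,2)+[x0,y0]
    rr=cv2.minAreaRect(h.astype(np.float32)); print(name,st[i],c[i]+[x0,y0],rr); return rr
dark=lambda g:g.max(2)<110
rt=blob(t,(318,182,350,212),dark,"car top")
rs=blob(s,(316,224,360,256),dark,"car scene")
for z in(.06,): 
    print("pocket top",onz(t,rt[0],z)," scene",onz(s,rs[0],z))
print("tri",tri(t,rt[0],s,rs[0]))
print("car corners",[onz(t,c,.06)[:2] for c in cv2.boxPoints(rt)])
print("car corners s",[onz(s,c,.06)[:2] for c in cv2.boxPoints(rs)])
# grip
rg=blob(t,(274,183,290,220),lambda g:g.max(2)<70,"grip top")
print("grip",onz(t,rg[0],.135),[onz(t,c,.142)[:2] for c in cv2.boxPoints(rg)])
# heights
for z0,z1 in((.05,.07),(.1,.125),(.125,.16)):
    q=m&(W[...,2]>z0)&(W[...,2]<z1); r=cv2.minAreaRect((W[q][:,:2]*1000).astype(np.float32)); print(z0,q.sum(),r,np.median(W[q],0))
E
```

```text
cap tri [0.5724 0.3047 0.0541] 0.0027278865710383344
cap onz .055 [0.5735 0.3039 0.055 ] [0.5724 0.3077 0.0525]
cloud rect ((630.9823608398438, -107.17863464355469), (314.2535400390625, 381.1533508300781), 10.871644020080566)
car top [  5   5  23  22 359] [334.117 197.337] ((334.1692810058594, 197.3538360595703), (19.845558166503906, 20.589767456054688), 82.87498474121094)
car scene [  5   7  34  22 381] [337.3806 240.4619] ((337.43243408203125, 240.0946044921875), (28.01568031311035, 19.41335678100586), 35.53767395019531)
pocket top [ 0.5738 -0.1564  0.06  ]  scene [ 0.5726 -0.1575  0.06  ]
tri (array([ 0.5738, -0.1564,  0.0585]), np.float64(0.0003705850851197548))
car corners [array([ 0.5989, -0.1227]), array([ 0.607 , -0.1829]), array([ 0.5488, -0.1901]), array([ 0.5408, -0.13  ])]
car corners s [array([ 0.5398, -0.1334]), array([ 0.599 , -0.1037]), array([ 0.6053, -0.1815]), array([ 0.5483, -0.2068])]
grip top [ 4  7  6 24 95] [280.5684 201.2211] ((280.6399841308594, 201.47999572753906), (23.4759464263916, 3.9597983360290527), 81.8698959350586)
grip [ 0.5529 -0.0001  0.135 ] [array([0.5837, 0.0102]), array([ 0.5853, -0.0007]), array([ 0.5209, -0.0104]), array([0.5192, 0.0004])]
0.05 3880 ((630.5328369140625, -105.30720520019531), (305.5603332519531, 384.5218505859375), 9.531184196472168) [ 0.566  -0.1556  0.0605]
0.1 2201 ((572.8484497070312, -146.54444885253906), (121.1705093383789, 314.54327392578125), 7.329076290130615) [ 0.5683 -0.0857  0.1129]
0.125 319 ((567.6502685546875, -144.550048828125), (59.57593536376953, 303.86553955078125), 4.917635440826416) [ 0.5808 -0.2273  0.1323]
```

```bash
python3 - <<'E'
from h import *
np.set_printoptions(precision=4,suppress=True)
t=load("top0.npz");s=load("scene0.npz");W=cloud(t)
# long edges of the box, top image: find white boundary per column
g=cv2.cvtColor(t["img"],cv2.COLOR_RGB2GRAY)
up=[];lo=[]
for u in range(284,360,2):
    col=g[:,u].astype(int)
    v=next(v for v in range(150,200) if col[v]>130); v2=next(v for v in range(245,200,-1) if col[v]>130)
    up.append(onz(t,(u,v),.06)[:2]); lo.append(onz(t,(u,v2),.06)[:2])
for L in(up,lo):
    L=np.array(L); p=np.polyfit(L[:,1],L[:,0],1); r=L[:,0]-np.polyval(p,L[:,1]); k=abs(r)<.004; p=np.polyfit(L[k,1],L[k,0],1); print("edge ang",-np.degrees(np.arctan(p[0])),np.polyval(p,-.15),k.sum())
print("white",onz(t,(150+125/7,180+473/7),.06),"black",onz(t,(150+417/7,180+463/7),.06))
# max heights near vial
for x in np.arange(.45,.80,.03):
    print(round(x,2),[int(1000*np.nanmax(np.r_[0,W[...,2][(abs(W[...,0]-x)<.015)&(abs(W[...,1]-y)<.015)]])) for y in np.arange(.15,.47,.03)])
E
```

```text
edge ang 7.501237648283379 0.6610163598987375 38
edge ang 7.646337736541855 0.48436151595157445 38
white [0.422  0.3303 0.06  ] black [0.4276 0.2073 0.06  ]
0.45 [9, 8, 63, 9, 6, 10, 50, 7, 8, 8, 28]
0.48 [9, 10, 8, 7, 8, 8, 8, 8, 9, 9, 6]
0.51 [8, 7, 9, 8, 6, 7, 8, 10, 8, 6, 9]
0.54 [8, 8, 8, 7, 11, 10, 6, 10, 7, 7, 7]
0.57 [8, 7, 8, 9, 7, 66, 7, 8, 8, 8, 8]
0.6 [6, 10, 8, 6, 10, 7, 8, 6, 9, 8, 7]
0.63 [7, 7, 12, 12, 9, 12, 25, 26, 8, 6, 6]
0.66 [10, 27, 36, 35, 32, 33, 33, 24, 8, 8, 6]
0.69 [7, 25, 36, 37, 36, 36, 36, 29, 11, 8, 6]
0.72 [8, 24, 38, 33, 38, 33, 35, 26, 7, 9, 7]
0.75 [7, 87, 61, 57, 46, 56, 61, 85, 6, 6, 8]
0.78 [40, 119, 123, 121, 127, 124, 121, 120, 8, 8, 8]
```

```bash
cat >> h.py <<'E'
def rel(target,st):
    from scipy.spatial.transform import Rotation as R
    r=R.from_rotvec(st["eef_rot"]).as_matrix()
    d=r.T@(np.array(target)-st["position"])/.04
    return d, np.degrees(np.arctan2(r[1,0],r[0,0]))
E
python3 - <<'E'
from h import *
from bench import manip
print(rel((.573,.305,.10),manip.get_state()))
E
```

```text
(array([-2.36284302, 11.57369255,  2.64358333]), np.float64(73.51222495128653))
```

>>> play_rows:
  series:
    - {"tx":-0.2,"ty":1.0,"tz":0.1,"claw":1}
    - {"tx":-0.4,"ty":2.0,"tz":0.3,"claw":1}
    - {"tx":-0.6,"ty":3.0,"tz":0.5,"claw":1}
    - {"tx":-0.8,"ty":4.0,"tz":0.8,"claw":1}
    - {"tx":-1.0,"ty":5.0,"tz":1.1,"claw":1}
    - {"tx":-1.2,"ty":6.0,"tz":1.4,"claw":1}
    - {"tx":-1.4,"ty":7.0,"tz":1.7,"claw":1}
    - {"tx":-1.6,"ty":8.0,"tz":1.9,"claw":1}
    - {"tx":-1.8,"ty":9.0,"tz":2.1,"claw":1}
    - {"tx":-2.1,"ty":10.0,"tz":2.3,"claw":1}
    - {"tx":-2.25,"ty":11.0,"tz":2.5,"claw":1}
    - {"tx":-2.36,"ty":11.57,"tz":2.64,"claw":1}

```text
validation failed for argument at $.se...
```

>>> play_rows:
  series:
    - {"tx":0,"ty":0,"tz":0,"claw":1}
    - {"tx":0,"ty":0,"tz":0,"claw":1}

```text
validation failed for argument at $.se...
```

```bash
cat > snap.py <<'E'
import sys
from h import *
from bench import manip,eyes
def take(tag,crops):
    for n,(x0,y0,w,h,k) in crops.items():
        s=eyes.snapshot(n); np.savez(f"{n}{tag}.npz",**s)
        cv2.imwrite(f"pics/{n}{tag}.png",cv2.resize(s["img"][y0:y0+h,x0:x0+w,::-1],None,fx=k,fy=k,interpolation=cv2.INTER_CUBIC))
E
python3 - <<'E'
from snap import *
np.set_printoptions(precision=4,suppress=True)
st=manip.get_state();print(st["time"],st["position"],st["contact_force"]);print(rel((.573,.305,.02),st))
take("1",{"top":(130,150,140,110,5),"scene":(170,80,140,120,5)})
E
```

```text
0.1 [0.156  0.5271 0.2057] [-0.7116 -0.1535  0.7779]
(array([-2.3605, 11.5742,  4.6436]), np.float64(73.51222495128653))
```

>>> play_rows:
  series:
    - {"tx":-0.2,"ty":1.0,"tz":0.1,"yaw":0,"claw":1}
    - {"tx":-0.4,"ty":2.0,"tz":0.3,"yaw":0,"claw":1}
    - {"tx":-0.6,"ty":3.0,"tz":0.5,"yaw":0,"claw":1}
    - {"tx":-0.8,"ty":4.0,"tz":0.8,"yaw":0,"claw":1}
    - {"tx":-1.0,"ty":5.0,"tz":1.1,"yaw":0,"claw":1}
    - {"tx":-1.2,"ty":6.0,"tz":1.4,"yaw":0,"claw":1}
    - {"tx":-1.4,"ty":7.0,"tz":1.7,"yaw":0,"claw":1}
    - {"tx":-1.6,"ty":8.0,"tz":1.9,"yaw":0,"claw":1}
    - {"tx":-1.8,"ty":9.0,"tz":2.1,"yaw":0,"claw":1}
    - {"tx":-2.1,"ty":10.0,"tz":2.3,"yaw":0,"claw":1}
    - {"tx":-2.25,"ty":11.0,"tz":2.5,"yaw":0,"claw":1}
    - {"tx":-2.36,"ty":11.57,"tz":2.64,"yaw":0,"claw":1}

```text
time: 1.2
position: [0.5759, 0.3031, 0.0996]
eef_rot: [2.519, 1.877, -0.001]
contact_force: [-0.1, 0.6, 0.0]
gripper_width: 1.0
```

```bash
python3 - <<'E'
from snap import *
np.set_printoptions(precision=4,suppress=True)
take("1",{"top":(130,150,140,110,5),"scene":(170,80,140,120,5)})
st=manip.get_state();print(st["time"],st["position"],st["contact_force"]);print(rel((.573,.305,.02),st))
E
```

```text
1.3 [0.5758 0.3026 0.0985] [-0.4178 -0.4064  1.6687]
(array([ 0.0397, -0.0819,  1.9628]), np.float64(73.25751098257992))
```

View pics/scene1.png

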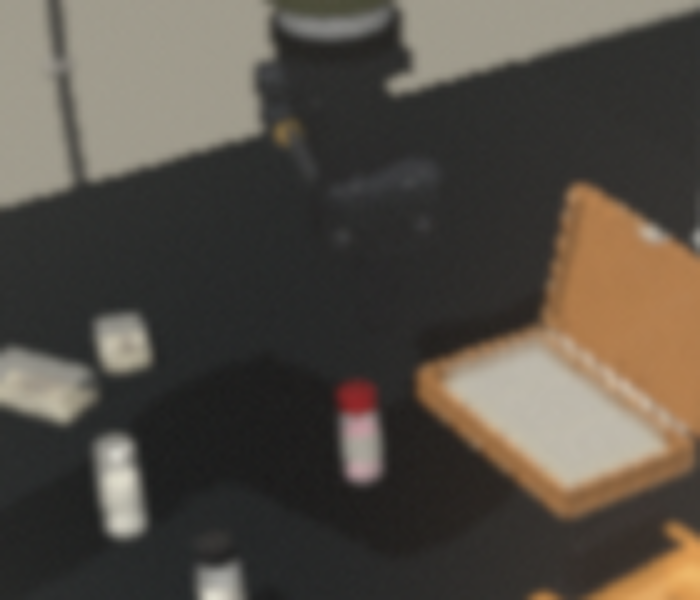

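>>> play_rows:
  series:
    - {"tx":0.04,"ty":-0.08,"tz":0.2,"yaw":0,"claw":1}
    - {"tx":0.04,"ty":-0.08,"tz":0.4,"yaw":0,"claw":1}
    - {"tx":0.04,"ty":-0.08,"tz":0.4,"yaw":0,"claw":1}

```text
time: 1.55
position: [0.5682, 0.3088, 0.0829]
eef_rot: [-2.514, -1.881, 0.005]
contact_force: [0.9, 0.1, -0.4]
gripper_width: 1.004
```

```bash
python3 - <<'E'
from snap import *
np.set_printoptions(precision=4,suppress=True)
st=manip.get_state();print(st["time"],st["position"],st["contact_force"]);print(rel((.573,.305,.02),st))
E
```

```text
1.55 [0.5682 0.3088 0.0829] [ 0.9185  0.0819 -0.3859]
(array([-0.0543,  0.1456,  1.5724]), np.float64(73.61661564957666))
```

View pics/top1.png

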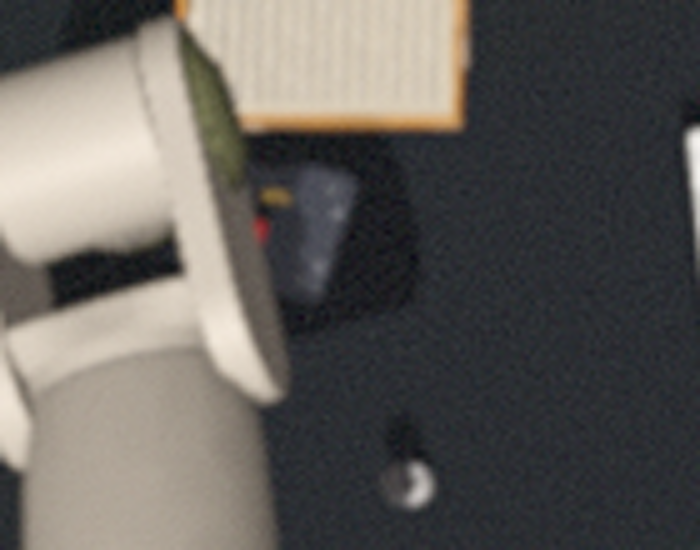

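>>> play_rows:
  series:
    - {"tx":-0.04,"ty":0.08,"tz":0.2,"yaw":0,"claw":1}
    - {"tx":-0.04,"ty":0.08,"tz":0.5,"yaw":0,"claw":1}
    - {"tx":-0.04,"ty":0.08,"tz":0.7,"yaw":0,"claw":1}
    - {"tx":-0.04,"ty":0.08,"tz":0.7,"yaw":0,"claw":1}
    - {"tx":-0.04,"ty":0.08,"tz":0.7,"yaw":0,"claw":1}
    - {"tx":-0.04,"ty":0.08,"tz":0.7,"yaw":0,"claw":1}

```text
time: 2.05
position: [0.5732, 0.3057, 0.0572]
eef_rot: [2.517, 1.88, 0.001]
contact_force: [0.8, 0.1, 0.0]
gripper_width: 0.998
```

```bash
python3 - <<'E'
from snap import *
np.set_printoptions(precision=4,suppress=True)
st=manip.get_state();print(st["time"],st["position"],st["contact_force"]);print(rel((.573,.305,.02),st))
E
```

```text
2.05 [0.5732 0.3057 0.0572] [0.8233 0.0961 0.0465]
(array([-0.0199, -0.0012,  0.9295]), np.float64(73.52668849566795))
```

>>> play_rows:
  series:
    - {"tx":-0.02,"ty":0,"tz":0.3,"yaw":0,"claw":1}
    - {"tx":-0.02,"ty":0,"tz":0.6,"yaw":0,"claw":1}
    - {"tx":-0.02,"ty":0,"tz":0.8,"yaw":0,"claw":1}
    - {"tx":-0.02,"ty":0,"tz":0.93,"yaw":0,"claw":1}
    - {"tx":-0.02,"ty":0,"tz":0.93,"yaw":0,"claw":1}
    - {"tx":-0.02,"ty":0,"tz":0.93,"yaw":0,"claw":1}

```text
time: 2.55
position: [0.573, 0.3048, 0.0198]
eef_rot: [2.517, 1.88, 0.001]
contact_force: [-0.5, 0.4, 0.0]
gripper_width: 1.005
```

>>> play_rows:
  series:
    - {"tx":0,"ty":0,"tz":0,"yaw":0,"claw":0.7}
    - {"tx":0,"ty":0,"tz":0,"yaw":0,"claw":0.5}
    - {"tx":0,"ty":0,"tz":0,"yaw":0,"claw":0.4}
    - {"tx":0,"ty":0,"tz":0,"yaw":0,"claw":0.3}
    - {"tx":0,"ty":0,"tz":0,"yaw":0,"claw":0.25}
    - {"tx":0,"ty":0,"tz":0,"yaw":0,"claw":0.15}
    - {"tx":0,"ty":0,"tz":0,"yaw":0,"claw":0}
    - {"tx":0,"ty":0,"tz":0,"yaw":0,"claw":0}
    - {"tx":0,"ty":0,"tz":0,"yaw":0,"claw":0}
    - {"tx":0,"ty":0,"tz":0,"yaw":0,"claw":0}

```text
time: 3.38
position: [0.5728, 0.3047, 0.0195]
eef_rot: [2.517, 1.88, -0.0]
contact_force: [0.4, -1.0, 0.3]
gripper_width: 0.27
```

>>> play_rows:
  series:
    - {"tx":0,"ty":0,"tz":-0.2,"yaw":0,"claw":0}
    - {"tx":0,"ty":0,"tz":-0.6,"yaw":0,"claw":0}
    - {"tx":0,"ty":0,"tz":-1.2,"yaw":0.5,"claw":0}
    - {"tx":0,"ty":0,"tz":-1.8,"yaw":1.5,"claw":0}
    - {"tx":0,"ty":0,"tz":-2.4,"yaw":2.5,"claw":0}
    - {"tx":0,"ty":0,"tz":-3.0,"yaw":3.5,"claw":0}
    - {"tx":0,"ty":0,"tz":-3.5,"yaw":4.5,"claw":0}
    - {"tx":0,"ty":0,"tz":-4.0,"yaw":5.5,"claw":0}
    - {"tx":0,"ty":0,"tz":-4.3,"yaw":6.5,"claw":0}
    - {"tx":0,"ty":0,"tz":-4.5,"yaw":7.5,"claw":0}
    - {"tx":0,"ty":0,"tz":-4.5,"yaw":8.0,"claw":0}
    - {"tx":0,"ty":0,"tz":-4.5,"yaw":8.0,"claw":0}

```text
time: 4.38
position: [0.5729, 0.3048, 0.2007]
eef_rot: [-3.065, -0.691, -0.003]
contact_force: [-0.3, 0.1, -0.4]
gripper_width: 0.003
```

```bash
python3 - <<'E'
from snap import *
np.set_printoptions(precision=4,suppress=True)
st=manip.get_state();print(st["time"],st["position"],st["contact_force"],st["gripper_width"]);print(rel((.5733,-.157,.20),st))
E
```

```text
4.3833 [0.5729 0.3048 0.2007] [-0.3242  0.0877 -0.4282] 0.003336626881291817
(array([-4.944 , 10.4316,  0.011 ]), np.float64(25.404963002314407))
```

The jaws are empty (width 0.003), so I'll look for the vial.

```bash
python3 - <<'E'
from snap import *
take("2",{"top":(110,100,180,150,4),"scene":(150,60,180,150,4)})
E
```

```text
(no output)
```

View pics/top2.png

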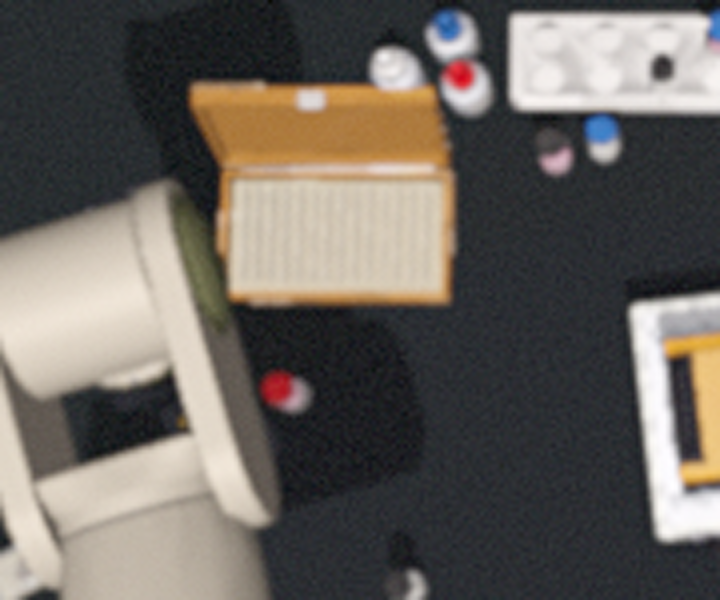

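View pics/scene2.png

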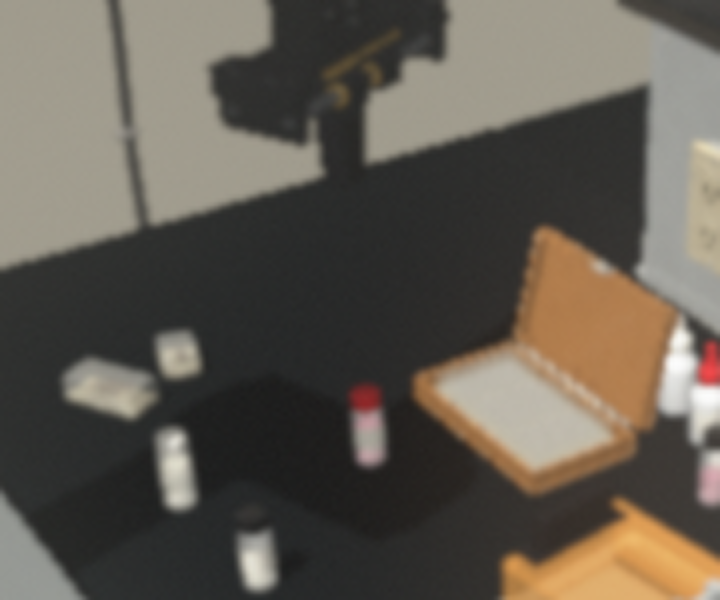

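The vial is still upright, in the top crop at (277,390) and the scene crop at (366,397), near its original spot. I'll re-measure it.

```bash
python3 - <<'E'
from snap import *
np.set_printoptions(precision=4,suppress=True)
C={}
for n in("top","scene"):
  for k in("0","2"):
    q=load(n+k+".npz");hsv=cv2.cvtColor(q["img"],cv2.COLOR_RGB2HSV)
    m=(((hsv[...,0]<8)|(hsv[...,0]>172))&(hsv[...,1]>120)&(hsv[...,2]>60)).astype(np.uint8)
    kk,l,st,c=cv2.connectedComponentsWithStats(m)
    ref={"top":(178,197),"scene":(241,159)}[n]
    i=1+np.argmin([np.hypot(*(x-ref)) for x in c[1:]]); C[n,k]=c[i]; print(n,k,st[i],c[i])
t=load("top0.npz");s=load("scene0.npz")
for k in "02": print(tri(t,C["top",k],s,C["scene",k]),onz(t,C["top",k],.055))
# whole-vial silhouette axis in the scene view
for k in "02":
    q=load("scene"+k+".npz"); g=q["img"][150:182,232:252].max(2); 
    m=(g>90).astype(np.uint8); ys,xs=np.nonzero(m); print(k,xs.min()+232,xs.max()+232,ys.min()+150,ys.max()+150,xs.mean()+232,ys.mean()+150)
print(proj(s,[[.573,.305,z] for z in(0,.03,.06)]),proj(t,[[.573,.305,z] for z in(0,.03,.06)]))
E
```

```text
top 0 [174 192  10  10  70] [178.6143 196.2571]
top 2 [175 193   8   9  58] [178.5517 196.5172]
scene 0 [237 155   9   8  57] [240.7018 158.6667]
scene 2 [237 156   8   7  45] [240.7111 158.8   ]
(array([0.5729, 0.3041, 0.0548]), np.float64(0.002583538654675954)) [0.574  0.3034 0.055 ]
(array([0.5725, 0.3041, 0.0544]), np.float64(0.0018210841382681159)) [0.5732 0.3036 0.055 ]
0 237 245 155 176 241.3 165.50625
2 238 245 157 176 241.49295774647888 166.3661971830986
[[242.2898 173.292 ]
 [241.5982 165.2933]
 [240.8857 157.0655]] [[182.0673 198.5254]
 [179.9288 197.4834]
 [177.7008 196.3976]]
```

>>> play_rows:
  series:
    - {"tx":0,"ty":0,"tz":0.5,"yaw":1,"claw":0.55}
    - {"tx":0,"ty":0,"tz":1.0,"yaw":2,"claw":0.55}
    - {"tx":0,"ty":0,"tz":1.5,"yaw":2.97,"claw":0.55}
    - {"tx":0,"ty":0,"tz":2.0,"yaw":2.97,"claw":0.55}
    - {"tx":0,"ty":0,"tz":2.5,"yaw":2.97,"claw":0.55}
    - {"tx":0,"ty":0,"tz":2.5,"yaw":2.97,"claw":0.55}
    - {"tx":0,"ty":0,"tz":2.5,"yaw":2.97,"claw":0.55}

```text
time: 5.07
position: [0.5725, 0.3046, 0.099]
eef_rot: [3.134, 0.212, -0.003]
contact_force: [0.2, -0.4, 1.7]
gripper_width: 0.515
```

```bash
python3 - <<'E'
from snap import *
np.set_printoptions(precision=4,suppress=True)
take("3",{"top":(110,130,150,120,5),"scene":(180,90,130,100,5)})
st=manip.get_state();print(st["time"],st["position"],st["contact_force"],st["gripper_width"]);print(rel((.573,.3043,.014),st))
E
```

```text
5.1667 [0.5735 0.3049 0.1009] [-0.3182 -0.0767  0.4235] 0.5476498574462737
(array([-0.0178,  0.0147,  2.1718]), np.float64(7.731506809616317))
```

View pics/scene3.png

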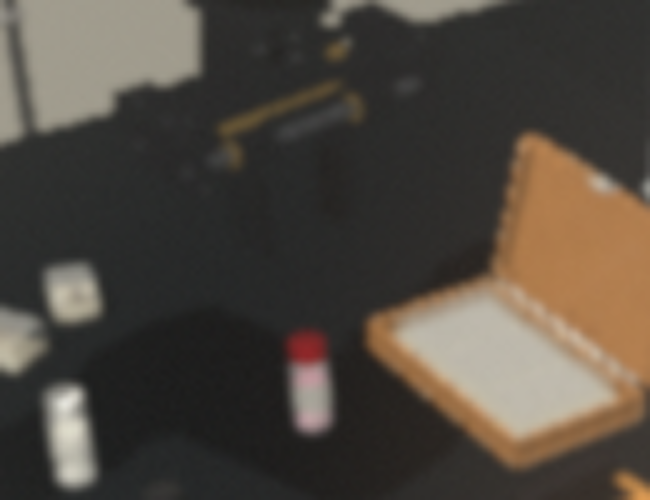

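>>> play_rows:
  series:
    - {"tx":0,"ty":0.01,"tz":0.5,"yaw":0,"claw":0.55}
    - {"tx":0,"ty":0.01,"tz":1.0,"yaw":0,"claw":0.55}
    - {"tx":0,"ty":0.01,"tz":1.5,"yaw":0,"claw":0.55}
    - {"tx":0,"ty":0.01,"tz":1.9,"yaw":0,"claw":0.55}
    - {"tx":0,"ty":0.01,"tz":2.1,"yaw":0,"claw":0.55}
    - {"tx":0,"ty":0.01,"tz":2.17,"yaw":0,"claw":0.55}
    - {"tx":0,"ty":0.01,"tz":2.17,"yaw":0,"claw":0.55}
    - {"tx":0,"ty":0.01,"tz":2.17,"yaw":0,"claw":0.4}
    - {"tx":0,"ty":0.01,"tz":2.17,"yaw":0,"claw":0.3}
    - {"tx":0,"ty":0.01,"tz":2.17,"yaw":0,"claw":0.2}
    - {"tx":0,"ty":0.01,"tz":2.17,"yaw":0,"claw":0}
    - {"tx":0,"ty":0.01,"tz":2.17,"yaw":0,"claw":0}

```text
time: 6.17
position: [0.573, 0.3044, 0.0131]
eef_rot: [-3.134, -0.211, -0.001]
contact_force: [0.3, 0.2, 0.5]
gripper_width: 0.211
```

>>> play_rows:
  series:
    - {"tx":0,"ty":0,"tz":0,"yaw":0,"claw":0}
    - {"tx":0,"ty":0,"tz":0,"yaw":0,"claw":0}
    - {"tx":0,"ty":0,"tz":0,"yaw":0,"claw":0}
    - {"tx":0,"ty":0,"tz":0,"yaw":0,"claw":0}
    - {"tx":0,"ty":0,"tz":0,"yaw":0,"claw":0}

```text
time: 6.58
position: [0.573, 0.3044, 0.0129]
eef_rot: [-3.134, -0.211, -0.001]
contact_force: [0.5, -0.1, 2.7]
gripper_width: 0.215
```

>>> play_rows:
  series:
    - {"tx":0,"ty":0,"tz":-0.05,"yaw":0,"claw":0}
    - {"tx":0,"ty":0,"tz":-0.15,"yaw":0,"claw":0}
    - {"tx":0,"ty":0,"tz":-0.25,"yaw":0,"claw":0}
    - {"tx":0,"ty":0,"tz":-0.25,"yaw":0,"claw":0}

```text
time: 6.92
position: [0.5733, 0.3045, 0.0235]
eef_rot: [-3.134, -0.211, -0.002]
contact_force: [0.4, 0.3, 0.1]
gripper_width: 0.218
```

```bash
python3 - <<'E'
from snap import *
np.set_printoptions(precision=4,suppress=True)
take("4",{"top":(140,150,100,80,7),"scene":(205,110,80,75,8)})
st=manip.get_state();print(st["time"],st["position"],st["contact_force"],st["gripper_width"])
E
```

```text
7.0167 [0.573  0.3043 0.0228] [-0.6461  0.2623 -0.2788] 0.21206942817920169
```

View pics/scene4.png

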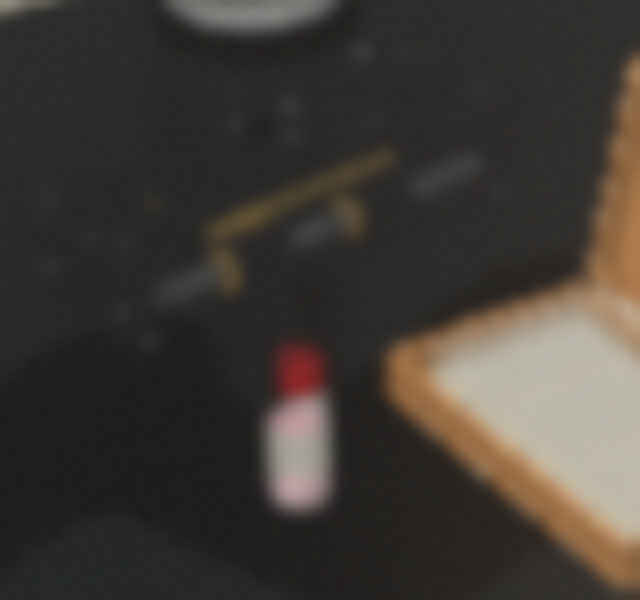

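View pics/top4.png

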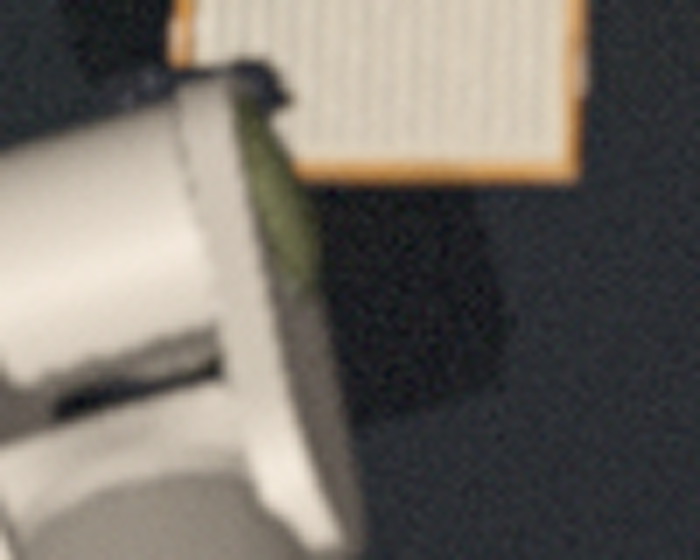

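```bash
python3 - <<'E'
from snap import *
np.set_printoptions(precision=4,suppress=True)
for n in("3","4"):
    s=load(f"scene{n}.npz"); g=s["img"][100:185,205:285].astype(float)
    g=255*np.clip(g/110,0,1)**.6
    cv2.imwrite(f"pics/e{n}.png",cv2.resize(g[:,:,::-1].astype(np.uint8),None,fx=7,fy=7,interpolation=cv2.INTER_CUBIC))
E
```

```text
(no output)
```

View pics/e4.png

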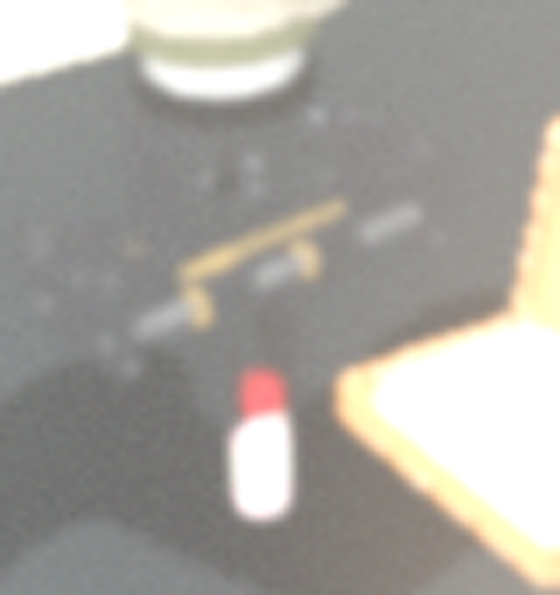

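View pics/e3.png

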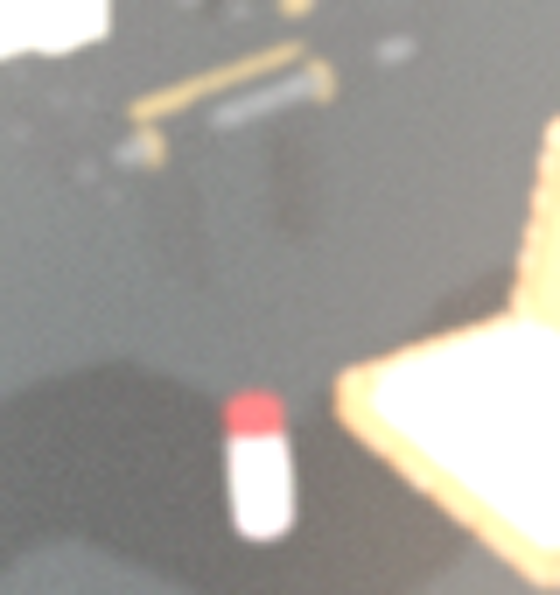

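```bash
python3 - <<'E'
from snap import *
np.set_printoptions(precision=4,suppress=True,linewidth=220)
s=load("scene3.npz");W=cloud(s)
print("tcp proj",proj(s,[[.5735,.3049,.1009],[.5735,.3049,.12],[.5735-.025,.3049,.1009],[.5735+.025,.3049,.1009]]))
m=(abs(W[...,0]-.573)<.12)&(abs(W[...,1]-.305)<.08)&(W[...,2]>.075)
for z in np.arange(.08,.3,.01):
    k=m&(abs(W[...,2]-z)<.005)
    if k.sum(): print(round(z,2),k.sum(),W[k].min(0)[:2],W[k].max(0)[:2])
s=load("scene4.npz");W=cloud(s)
print("f4")
m=(abs(W[...,0]-.573)<.05)&(abs(W[...,1]-.305)<.03)
for z in np.arange(0.01,.2,.01):
    k=m&(abs(W[...,2]-z)<.005)
    if k.sum(): print(round(z,2),k.sum(),W[k].min(0)[:2],W[k].max(0)[:2])
E
```

```text
tcp proj [[240.0386 145.4251]
 [239.5549 139.8448]
 [232.7995 147.8647]
 [247.1546 143.0249]]
0.13 4 [0.5453 0.2921] [0.6052 0.3154]
0.14 38 [0.5345 0.2878] [0.6086 0.3168]
0.15 46 [0.5328 0.2866] [0.6094 0.3148]
0.16 43 [0.533  0.2892] [0.6114 0.3168]
0.17 52 [0.5308 0.2863] [0.6172 0.3154]
0.18 53 [0.5308 0.2866] [0.6148 0.3201]
0.19 23 [0.5315 0.287 ] [0.6172 0.3202]
0.2 84 [0.4845 0.2591] [0.6622 0.3271]
0.21 209 [0.4844 0.2577] [0.6619 0.3302]
0.22 221 [0.4782 0.2568] [0.6628 0.3454]
0.23 183 [0.4768 0.2563] [0.667  0.3315]
0.24 455 [0.4769 0.258 ] [0.6673 0.3502]
0.25 100 [0.5296 0.274 ] [0.5921 0.3207]
0.26 89 [0.5287 0.2766] [0.5906 0.3181]
0.27 55 [0.53   0.2781] [0.5923 0.3156]
0.28 92 [0.5294 0.2606] [0.5914 0.3303]
0.29 124 [0.5291 0.2643] [0.6123 0.3333]
f4
0.01 6 [0.5613 0.2842] [0.6116 0.3049]
0.02 19 [0.5601 0.2873] [0.5767 0.3059]
0.03 18 [0.5596 0.2861] [0.58  0.302]
0.04 22 [0.5611 0.2867] [0.581  0.3021]
0.05 18 [0.5624 0.2878] [0.5817 0.3029]
0.06 32 [0.5496 0.2882] [0.596  0.3057]
0.07 60 [0.5482 0.2883] [0.5991 0.3118]
0.08 37 [0.5488 0.2888] [0.5968 0.313 ]
0.09 45 [0.5459 0.2884] [0.5957 0.3202]
0.1 51 [0.5452 0.2894] [0.5993 0.3156]
0.11 18 [0.5453 0.2895] [0.6    0.3128]
0.12 20 [0.5328 0.2769] [0.6154 0.3156]
0.13 42 [0.5323 0.2754] [0.6149 0.3185]
0.14 76 [0.523  0.2753] [0.6223 0.329 ]
0.15 61 [0.5259 0.2773] [0.6226 0.3312]
0.16 126 [0.5247 0.2752] [0.6228 0.3327]
0.17 89 [0.5293 0.2757] [0.6227 0.3266]
0.18 77 [0.5293 0.2759] [0.5922 0.319 ]
0.19 58 [0.5298 0.2758] [0.5934 0.3189]
```

Depth shows the real fingertips sit about 32 mm above the reported TCP: body bottom and fingertips agree in frames 3 and 4. That explains both grasps landing on the cap. I'll set the vial back down, release it, check it, and regrasp lower.

>>> play_rows:
  series:
    - {"tx":0,"ty":0,"tz":0.1,"yaw":0,"claw":0}
    - {"tx":0,"ty":0,"tz":0.2,"yaw":0,"claw":0}
    - {"tx":0,"ty":0,"tz":0.25,"yaw":0,"claw":0}
    - {"tx":0,"ty":0,"tz":0.25,"yaw":0,"claw":0}
    - {"tx":0,"ty":0,"tz":0.25,"yaw":0,"claw":0}
    - {"tx":0,"ty":0,"tz":0.25,"yaw":0,"claw":0.3}
    - {"tx":0,"ty":0,"tz":0.25,"yaw":0,"claw":0.45}
    - {"tx":0,"ty":0,"tz":0.25,"yaw":0,"claw":0.55}
    - {"tx":0,"ty":0,"tz":0.25,"yaw":0,"claw":0.55}

```text
time: 7.77
position: [0.5728, 0.3042, 0.0122]
eef_rot: [3.134, 0.211, -0.001]
contact_force: [0.4, -0.5, -0.3]
gripper_width: 0.493
```

```bash
python3 - <<'E'
from snap import *
np.set_printoptions(precision=4,suppress=True)
take("5",{"top":(140,150,100,80,7),"scene":(205,110,80,75,8)})
st=manip.get_state();print(st["time"],st["position"],st["contact_force"],st["gripper_width"])
s=load("scene5.npz");W=cloud(s)
m=(abs(W[...,0]-.573)<.05)&(abs(W[...,1]-.305)<.03)
for z in np.arange(0.01,.15,.005):
    k=m&(abs(W[...,2]-z)<.0025)
    if k.sum(): print(round(z,3),k.sum(),W[k].min(0)[:2],W[k].max(0)[:2])
E
```

```text
7.8667 [0.5728 0.3043 0.0124] [ 0.176   0.885  -0.5876] 0.5465927599485039
0.01 8 [0.5612 0.2893] [0.5757 0.3039]
0.015 10 [0.5602 0.2841] [0.577  0.3011]
0.02 4 [0.5615 0.289 ] [0.5752 0.2962]
0.025 17 [0.5577 0.2847] [0.5791 0.3008]
0.03 8 [0.5605 0.2879] [0.5784 0.2993]
0.035 12 [0.5596 0.2888] [0.5803 0.3031]
0.04 9 [0.5603 0.287 ] [0.5813 0.3037]
0.045 17 [0.5444 0.2887] [0.6058 0.3183]
0.05 22 [0.5349 0.2887] [0.611  0.3183]
0.055 27 [0.5335 0.2884] [0.6074 0.3106]
0.06 42 [0.5341 0.2858] [0.6103 0.3098]
0.065 30 [0.5321 0.2879] [0.6094 0.3173]
0.07 18 [0.5324 0.2847] [0.6098 0.3153]
0.075 20 [0.5333 0.2882] [0.612  0.3134]
0.08 22 [0.5322 0.2881] [0.6119 0.3125]
0.085 19 [0.5309 0.2854] [0.6124 0.3146]
0.09 31 [0.532  0.2861] [0.6118 0.318 ]
0.095 18 [0.5317 0.2877] [0.6105 0.3171]
0.1 9 [0.5315 0.2858] [0.6142 0.3117]
0.105 6 [0.5258 0.286 ] [0.6113 0.3041]
0.11 5 [0.5231 0.2864] [0.6077 0.3174]
0.115 12 [0.5232 0.275 ] [0.6215 0.3163]
0.12 16 [0.555  0.2755] [0.6223 0.3145]
0.125 40 [0.5528 0.2752] [0.6216 0.3031]
0.13 26 [0.5233 0.2751] [0.6212 0.2964]
0.135 50 [0.523  0.2759] [0.6226 0.3267]
0.14 20 [0.5353 0.279 ] [0.6218 0.3282]
0.145 51 [0.5236 0.275 ] [0.6229 0.3293]
```

View pics/scene5.png

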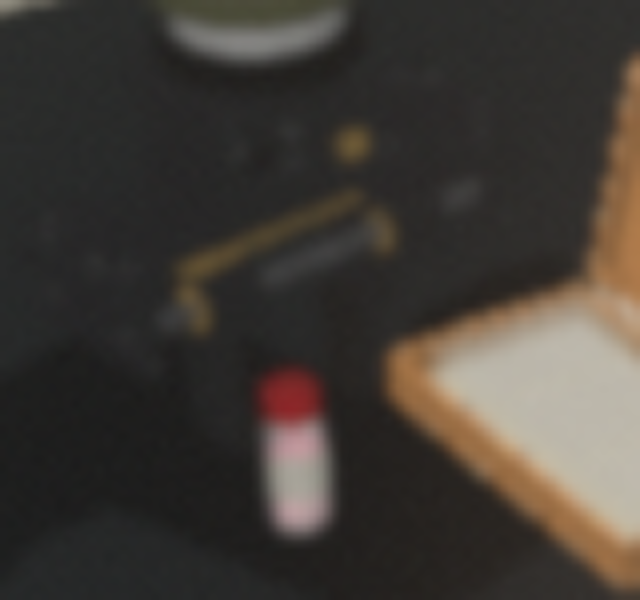

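>>> play_rows:
  series:
    - {"tx":0,"ty":0,"tz":0.25,"yaw":0,"claw":0.55}
    - {"tx":0,"ty":0,"tz":0.5,"yaw":0,"claw":0.55}
    - {"tx":0,"ty":0,"tz":0.65,"yaw":0,"claw":0.55}
    - {"tx":0,"ty":0,"tz":0.75,"yaw":0,"claw":0.55}
    - {"tx":0,"ty":0,"tz":0.75,"yaw":0,"claw":0.55}
    - {"tx":0,"ty":0,"tz":0.75,"yaw":0,"claw":0.55}

```text
time: 8.37
position: [0.5728, 0.3043, -0.0177]
eef_rot: [3.134, 0.211, -0.001]
contact_force: [-1.0, -0.6, -0.2]
gripper_width: 0.551
```

>>> play_rows:
  series:
    - {"tx":0,"ty":0,"tz":0,"yaw":0,"claw":0.4}
    - {"tx":0,"ty":0,"tz":0,"yaw":0,"claw":0.3}
    - {"tx":0,"ty":0,"tz":0,"yaw":0,"claw":0.2}
    - {"tx":0,"ty":0,"tz":0,"yaw":0,"claw":0}
    - {"tx":0,"ty":0,"tz":0,"yaw":0,"claw":0}
    - {"tx":0,"ty":0,"tz":0,"yaw":0,"claw":0}
    - {"tx":0,"ty":0,"tz":0,"yaw":0,"claw":0}
    - {"tx":0,"ty":0,"tz":0,"yaw":0,"claw":0}

```text
time: 9.03
position: [0.573, 0.3044, -0.0171]
eef_rot: [-3.134, -0.211, -0.001]
contact_force: [-0.3, -0.7, 1.4]
gripper_width: 0.249
```

>>> play_rows:
  series:
    - {"tx":0,"ty":0,"tz":-0.05,"yaw":0,"claw":0}
    - {"tx":0,"ty":0,"tz":-0.15,"yaw":0,"claw":0}
    - {"tx":0,"ty":0,"tz":-0.5,"yaw":0,"claw":0}
    - {"tx":0,"ty":0,"tz":-1.0,"yaw":0,"claw":0}
    - {"tx":0,"ty":0,"tz":-1.5,"yaw":0,"claw":0}
    - {"tx":0,"ty":0,"tz":-2,"yaw":0,"claw":0}
    - {"tx":0,"ty":0,"tz":-2,"yaw":0,"claw":0}

```text
time: 9.62
position: [0.5747, 0.305, 0.0669]
eef_rot: [-3.133, -0.211, -0.011]
contact_force: [0.6, 0.6, -0.2]
gripper_width: 0.249
```

```bash
python3 - <<'E'
from snap import *
np.set_printoptions(precision=4,suppress=True)
take("6",{"top":(140,150,100,80,7),"scene":(205,80,80,75,8)})
st=manip.get_state();print(st["time"],st["position"],st["contact_force"],st["gripper_width"],rel((.5733,-.157,.16),st))
E
```

```text
9.7167 [0.5729 0.3043 0.0629] [ 0.2755 -0.7473 -0.2029] 0.24988586540406996 (array([-1.5329, 11.4308, -2.4302]), np.float64(7.692533838405919))
```

View pics/scene6.png

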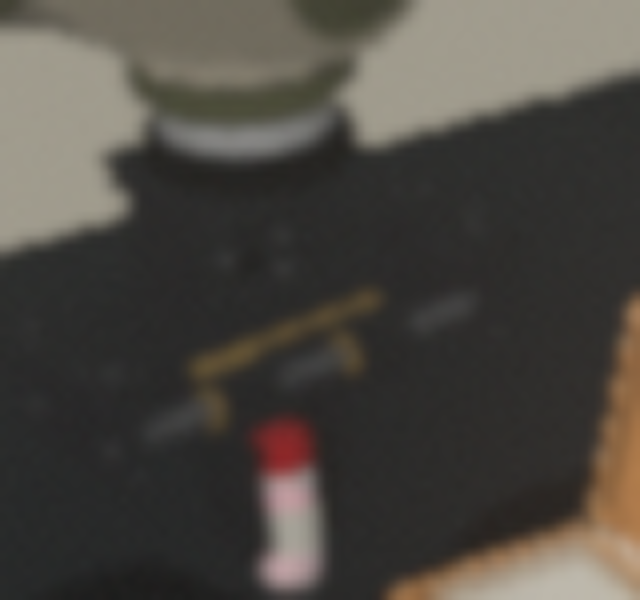

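The vial is held, lifted and upright in the scene view. Next I'll measure its offset from the TCP by comparing the scene view before and after the lift.

```bash
python3 - <<'E'
from snap import *
np.set_printoptions(precision=4,suppress=True)
for k,dz in(("0",0),("2",0),("5",0),("6",.080)):
    q=load(f"scene{k}.npz");g=q["img"].astype(int);
    hsv=cv2.cvtColor(q["img"],cv2.COLOR_RGB2HSV)
    # glass: pinkish/bright above bench dark
    p=proj(q,[[.573,.304,dz],[.573,.304,.06+dz]]).mean(0)
    x0,y0=int(p[0]-12),int(p[1]-14)
    sub=q["img"][y0:y0+28,x0:x0+24].max(2)
    rows=[]
    for z in(.01,.02,.03,.04):
        pv=proj(q,[[.573,.304,z+dz]])[0]; r=int(round(pv[1])); line=q["img"][r,int(pv[0])-9:int(pv[0])+10].max(1).astype(float)
        th=100; idx=np.nonzero(line>th)[0]
        a,b=idx[0],idx[-1]
        # subpixel
        L=a-(line[a]-th)/(line[a]-line[a-1]); Rr=b+(line[b]-th)/(line[b]-line[b+1]) if b+1<len(line) else b
        c=int(pv[0])-9+(L+Rr)/2; rows.append((round(c-pv[0],2),round(Rr-L,2)))
    print(k,rows)
    W=cloud(q); m=(abs(W[...,0]-.573)<.014)&(abs(W[...,1]-.30)<.02)&(W[...,2]>.01+dz)&(W[...,2]<.04+dz)&(q["img"].max(2)>100)
    print(k,m.sum(),np.median(W[m],0))
E
```

```text
0 [(np.float64(-0.53), np.float64(8.06)), (np.float64(-0.52), np.float64(8.39)), (np.float64(-0.26), np.float64(7.87)), (np.float64(-0.28), np.float64(7.4))]
0 58 [0.5671 0.2921 0.0246]
2 [(np.float64(-0.21), np.float64(7.36)), (np.float64(-0.22), np.float64(7.64)), (np.float64(-0.18), np.float64(7.62)), (np.float64(-0.12), np.float64(7.09))]
2 55 [0.5665 0.2916 0.0269]
5 [(np.float64(-0.3), np.float64(7.38)), (np.float64(-0.28), np.float64(7.65)), (np.float64(-0.21), np.float64(7.6)), (np.float64(-0.14), np.float64(6.84))]
5 57 [0.5659 0.2918 0.0257]
6 [(np.float64(0.81), np.float64(7.14)), (np.float64(1.35), np.float64(6.22)), (np.float64(1.16), np.float64(6.77)), (np.float64(1.03), np.float64(6.44))]
6 56 [0.5699 0.2922 0.105 ]
```

>>> play_rows:
  series:
    - {"tx":0,"ty":0,"tz":-0.6,"yaw":0,"claw":0}
    - {"tx":0,"ty":0.1,"tz":-1.3,"yaw":0,"claw":0}
    - {"tx":-0.1,"ty":0.4,"tz":-1.9,"yaw":0,"claw":0}
    - {"tx":-0.2,"ty":0.9,"tz":-2.2,"yaw":0,"claw":0}
    - {"tx":-0.3,"ty":1.6,"tz":-2.3,"yaw":0,"claw":0}
    - {"tx":-0.4,"ty":2.4,"tz":-2.3,"yaw":0,"claw":0}
    - {"tx":-0.5,"ty":3.2,"tz":-2.3,"yaw":0,"claw":0}
    - {"tx":-0.6,"ty":4.0,"tz":-2.3,"yaw":0,"claw":0}
    - {"tx":-0.7,"ty":4.8,"tz":-2.3,"yaw":0,"claw":0}
    - {"tx":-0.8,"ty":5.6,"tz":-2.3,"yaw":0,"claw":0}
    - {"tx":-0.9,"ty":6.2,"tz":-2.3,"yaw":0,"claw":0}
    - {"tx":-0.9,"ty":6.5,"tz":-2.3,"yaw":0,"claw":0}

```text
time: 10.72
position: [0.5713, 0.0393, 0.1532]
eef_rot: [-3.135, -0.207, 0.004]
contact_force: [-0.6, 0.6, 0.4]
gripper_width: 0.251
```

>>> play_rows:
  series:
    - {"tx":-0.1,"ty":0.5,"tz":0,"yaw":0,"claw":0}
    - {"tx":-0.2,"ty":1.1,"tz":0,"yaw":0,"claw":0}
    - {"tx":-0.3,"ty":1.9,"tz":0,"yaw":0,"claw":0}
    - {"tx":-0.4,"ty":2.7,"tz":0,"yaw":0,"claw":0}
    - {"tx":-0.5,"ty":3.5,"tz":0,"yaw":0,"claw":0}
    - {"tx":-0.6,"ty":4.2,"tz":0,"yaw":0,"claw":0}
    - {"tx":-0.62,"ty":4.7,"tz":0,"yaw":0,"claw":0}
    - {"tx":-0.63,"ty":4.93,"tz":0,"yaw":0,"claw":0}
    - {"tx":-0.63,"ty":4.93,"tz":0,"yaw":0,"claw":0}
    - {"tx":-0.63,"ty":4.93,"tz":0,"yaw":0,"claw":0}

```text
time: 11.55
position: [0.5734, -0.156, 0.154]
eef_rot: [-3.133, -0.211, 0.002]
contact_force: [-0.2, 0.5, -1.5]
gripper_width: 0.248
```

```bash
python3 - <<'E'
from snap import *
np.set_printoptions(precision=4,suppress=True)
take("7",{"top":(280,140,120,100,6),"scene":(270,130,120,120,5)})
st=manip.get_state();print(st["time"],st["position"],st["contact_force"],st["gripper_width"],rel((.5733,-.157,.10),st))
E
```

```text
11.65 [ 0.5735 -0.1554  0.1544] [-0.2205  0.5473 -0.3239] 0.25016636528674857 (array([-0.0087,  0.0408,  1.3612]), np.float64(7.776102972169887))
```

View pics/scene7.png

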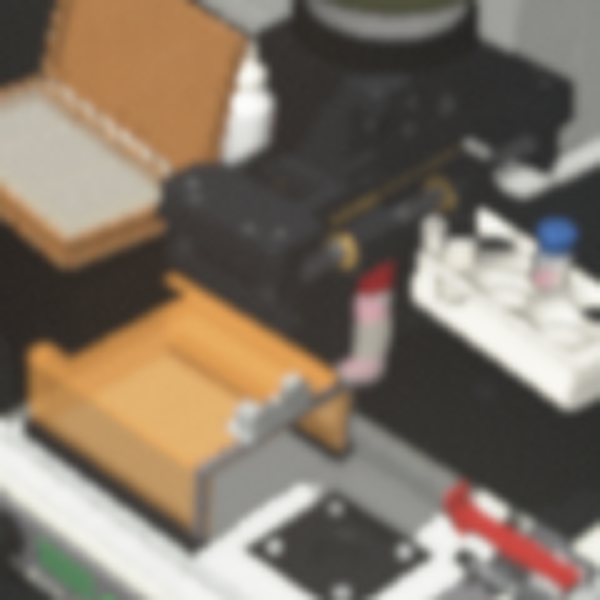

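View pics/top7.png

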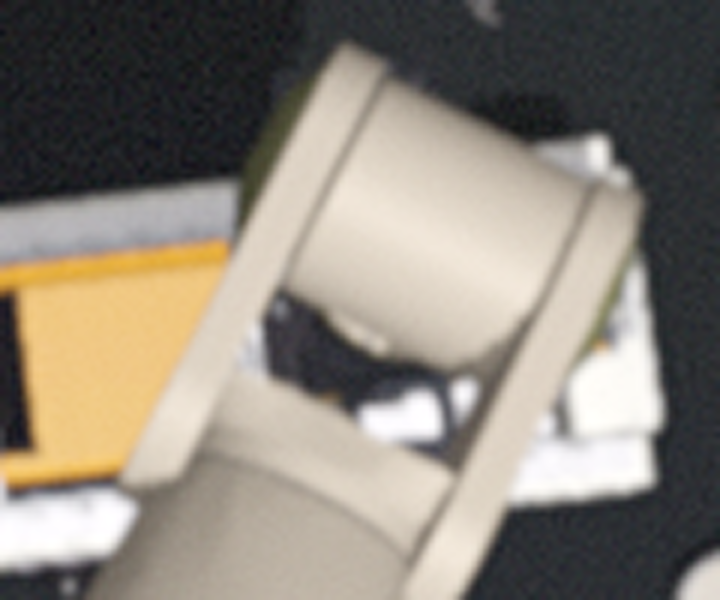

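>>> play_rows:
  series:
    - {"tx":0,"ty":0.04,"tz":0.3,"yaw":0,"claw":0}
    - {"tx":0,"ty":0.04,"tz":0.8,"yaw":0,"claw":0}
    - {"tx":0,"ty":0.04,"tz":1.3,"yaw":0,"claw":0}
    - {"tx":0,"ty":0.04,"tz":1.8,"yaw":0,"claw":0}
    - {"tx":0,"ty":0.04,"tz":2.1,"yaw":0,"claw":0}
    - {"tx":0,"ty":0.04,"tz":2.3,"yaw":0,"claw":0}
    - {"tx":0,"ty":0.04,"tz":2.3,"yaw":0,"claw":0}
    - {"tx":0,"ty":0.04,"tz":2.3,"yaw":0,"claw":0}

```text
time: 12.32
position: [0.5739, -0.1579, 0.0631]
eef_rot: [3.134, 0.212, 0.0]
contact_force: [0.8, 0.1, -0.7]
gripper_width: 0.244
```

```bash
python3 - <<'E'
from snap import *
np.set_printoptions(precision=4,suppress=True)
take("8",{"top":(280,140,120,100,6),"scene":(300,195,80,70,8)})
st=manip.get_state();print(st["time"],st["position"],st["contact_force"],st["gripper_width"],rel((.5733,-.157,.10),st))
E
```

```text
12.4167 [ 0.5742 -0.1584  0.0637] [ 0.551  -0.3236  0.2237] 0.2533583132160638 (array([-0.0159, -0.0374, -0.908 ]), np.float64(7.717776685240422))
```

View pics/scene8.png

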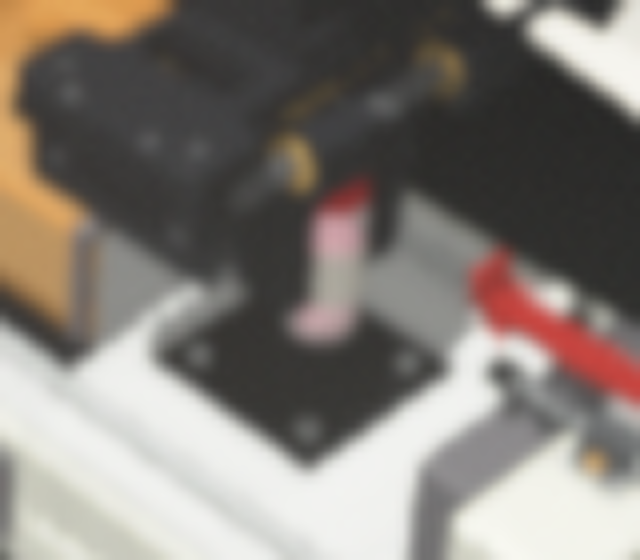

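```bash
python3 - <<'E'
from snap import *
np.set_printoptions(precision=4,suppress=True)
q=load("scene8.npz")
img=q["img"][195:265,300:380].copy()
big=cv2.resize(img[:,:,::-1],None,fx=8,fy=8,interpolation=cv2.INTER_CUBIC)
a=np.linspace(0,2*np.pi,60)
for (x,y,z),c in(((.5737,-.1577,.0808),(0,255,0)),((.5733,-.157,.06),(255,255,0))):
    P=np.c_[x+.0115*np.cos(a),y+.0115*np.sin(a),z+0*a]
    p=((proj(q,P)-[300,195]+.5)*8).astype(int); cv2.polylines(big,[p],True,c,1)
for z in (.0808,.1408):
    print(proj(q,[[.5737,-.1577,z]]))
cv2.imwrite("pics/o8.png",big)
W=cloud(q); hsv=cv2.cvtColor(q["img"],cv2.COLOR_RGB2HSV)
for r in range(218,242):
    print(r,[(int(v)) for v in q["img"][r,332:352].min(1)])
E
```

```text
[[338.431  233.4634]]
[[340.2075 213.7736]]
218 [71, 71, 70, 69, 67, 69, 67, 61, 56, 51, 50, 50, 50, 49, 48, 47, 49, 54, 62, 63]
219 [67, 62, 57, 56, 56, 59, 59, 57, 55, 51, 51, 51, 53, 55, 52, 49, 51, 60, 80, 90]
220 [60, 55, 53, 52, 51, 53, 55, 58, 61, 61, 60, 64, 71, 74, 62, 52, 54, 69, 94, 112]
221 [54, 50, 51, 51, 52, 51, 58, 74, 88, 94, 94, 97, 101, 96, 73, 55, 56, 75, 104, 124]
222 [50, 50, 51, 51, 51, 53, 68, 96, 124, 134, 134, 132, 127, 109, 78, 55, 57, 78, 107, 127]
223 [51, 51, 51, 51, 52, 56, 76, 111, 143, 155, 154, 149, 136, 111, 76, 55, 59, 82, 111, 127]
224 [52, 50, 51, 51, 51, 57, 80, 118, 150, 160, 159, 154, 139, 111, 76, 57, 64, 88, 114, 125]
225 [51, 51, 51, 52, 53, 58, 83, 120, 153, 164, 162, 154, 141, 113, 77, 63, 76, 100, 117, 123]
226 [51, 52, 52, 53, 53, 57, 81, 122, 154, 165, 165, 157, 142, 115, 87, 82, 97, 116, 125, 125]
227 [51, 51, 52, 52, 54, 57, 80, 118, 150, 161, 160, 154, 141, 119, 106, 110, 120, 129, 132, 130]
228 [52, 52, 52, 53, 52, 58, 81, 118, 147, 157, 157, 152, 141, 129, 126, 130, 134, 137, 137, 135]
229 [52, 52, 52, 54, 52, 60, 85, 121, 148, 15
[... 465 characters left out ...]
74, 100, 125, 147, 160, 164, 163, 155, 137, 109, 86, 87, 103, 118, 129, 136, 139]
235 [50, 50, 57, 78, 108, 134, 152, 161, 160, 155, 145, 124, 93, 68, 65, 77, 93, 111, 125, 133]
236 [52, 51, 55, 70, 96, 122, 138, 145, 142, 138, 123, 101, 75, 57, 53, 57, 69, 86, 103, 118]
237 [50, 51, 53, 59, 73, 91, 105, 112, 110, 105, 94, 76, 60, 53, 52, 52, 57, 65, 79, 96]
238 [51, 51, 52, 53, 57, 64, 71, 76, 75, 72, 65, 58, 53, 51, 51, 51, 54, 62, 75, 83]
239 [51, 51, 51, 52, 52, 54, 55, 56, 57, 56, 53, 52, 51, 51, 51, 52, 58, 73, 90, 92]
240 [51, 52, 51, 53, 53, 53, 51, 52, 52, 52, 51, 51, 52, 52, 52, 53, 60, 79, 98, 98]
241 [51, 51, 53, 53, 52, 52, 53, 52, 52, 51, 52, 52, 52, 52, 52, 53, 59, 73, 86, 86]
```

View pics/o8.png

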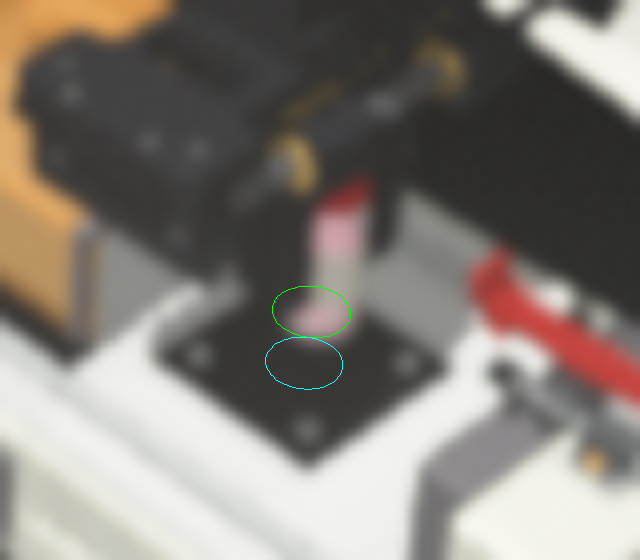

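```bash
python3 - <<'E'
from snap import *
np.set_printoptions(precision=4,suppress=True)
q=load("scene8.npz")
for uv in((339.5,233.8),(340.,234)): print(onz(q,uv,.0808))
# pocket hole from scene0: dark hole within carrier? dots positions
s=load("scene0.npz"); g=cv2.cvtColor(s["img"],cv2.COLOR_RGB2GRAY)
big=cv2.resize(np.clip((s["img"][222:260,312:364].astype(float)-30)*3,0,255)[:,:,::-1].astype(np.uint8),None,fx=14,fy=14,interpolation=cv2.INTER_CUBIC); cv2.imwrite("pics/pk.png",big)
t=load("top0.npz")
big=cv2.resize(np.clip((t["img"][182:214,318:352].astype(float)-20)*3,0,255)[:,:,::-1].astype(np.uint8),None,fx=16,fy=16,interpolation=cv2.INTER_CUBIC); cv2.imwrite("pics/pkt.png",big)
E
```

```text
[ 0.575  -0.1601  0.0808]
[ 0.5755 -0.1613  0.0808]
```

View pics/pk.png

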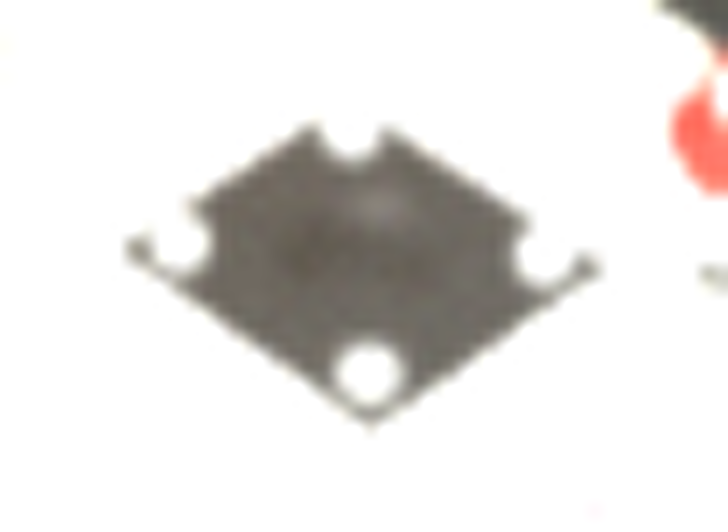

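View pics/pkt.png

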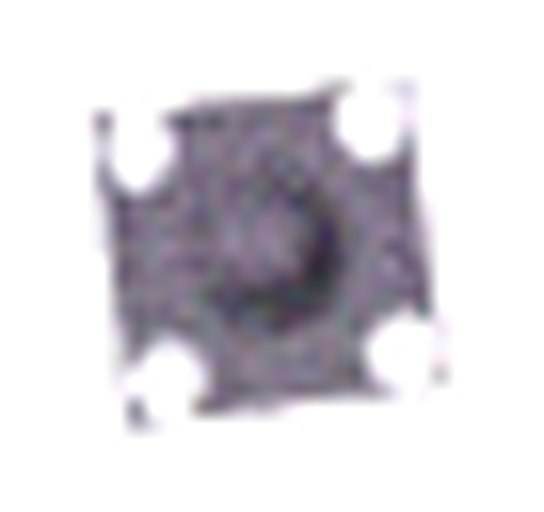

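>>> play_rows:
  series:
    - {"tx":-0.03,"ty":-0.07,"tz":0.1,"yaw":0,"claw":0}
    - {"tx":-0.03,"ty":-0.07,"tz":0.25,"yaw":0,"claw":0}
    - {"tx":-0.03,"ty":-0.07,"tz":0.37,"yaw":0,"claw":0}
    - {"tx":-0.03,"ty":-0.07,"tz":0.37,"yaw":0,"claw":0}
    - {"tx":-0.03,"ty":-0.07,"tz":0.37,"yaw":0,"claw":0}

```text
time: 12.83
position: [0.5719, -0.1559, 0.0475]
eef_rot: [-3.134, -0.211, 0.001]
contact_force: [0.1, -0.7, -1.2]
gripper_width: 0.249
```

```bash
python3 - <<'E'
from snap import *
np.set_printoptions(precision=4,suppress=True)
take("9",{"scene":(300,195,80,70,8)})
st=manip.get_state();print(st["time"],st["position"],st["contact_force"],st["gripper_width"],rel((.5733,-.157,.10),st))
q=load("scene9.npz")
fz=st["position"][2]+.0171
big=cv2.resize(q["img"][215:255,320:360,::-1],None,fx=15,fy=15,interpolation=cv2.INTER_CUBIC)
a=np.linspace(0,2*np.pi,60)
for (x,y,z,r),c in(((.5727,-.157,fz,.0115),(0,255,0)),((.5727,-.157,.06,.0125),(255,255,0))):
    P=np.c_[x+r*np.cos(a),y+r*np.sin(a),z+0*a]
    p=((proj(q,P)-[320,215]+.5)*15).astype(int); cv2.polylines(big,[p],True,c,1)
cv2.imwrite("pics/o9.png",big);print(fz)
E
```

```text
12.8833 [ 0.5721 -0.156   0.0477] [ 0.6249  0.4046 -1.2182] 0.2506435173304914 (array([ 0.0261,  0.0294, -1.3064]), np.float64(7.6842345968815815))
0.06484261006019944
```

View pics/o9.png

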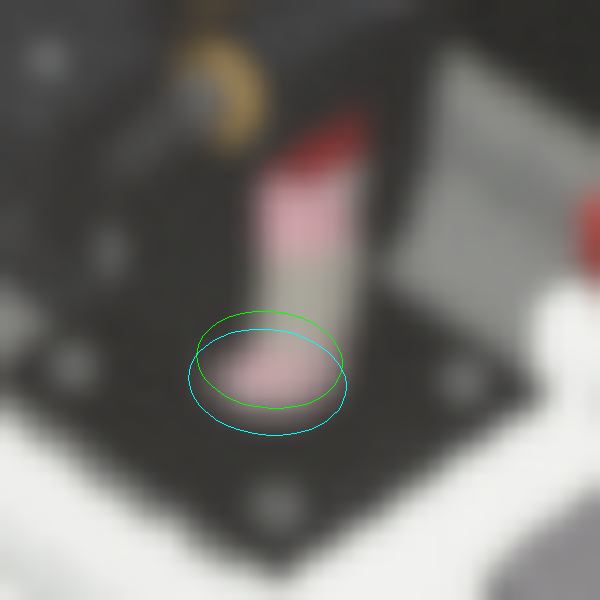

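>>> play_rows:
  series:
    - {"tx":0,"ty":0,"tz":0.05,"yaw":0,"claw":0}
    - {"tx":0,"ty":0,"tz":0.1,"yaw":0,"claw":0}
    - {"tx":0,"ty":0,"tz":0.15,"yaw":0,"claw":0}
    - {"tx":0,"ty":0,"tz":0.2,"yaw":0,"claw":0}
    - {"tx":0,"ty":0,"tz":0.2,"yaw":0,"claw":0}

```text
time: 13.3
position: [0.5725, -0.1559, 0.0417]
eef_rot: [3.134, 0.211, 0.003]
contact_force: [-4.6, 3.4, 16.2]
gripper_width: 0.247
```

>>> play_rows:
  series:
    - {"tx":0,"ty":0,"tz":-0.1,"yaw":0,"claw":0}
    - {"tx":-0.04,"ty":-0.03,"tz":-0.1,"yaw":0,"claw":0}
    - {"tx":-0.04,"ty":-0.03,"tz":-0.05,"yaw":0,"claw":0}
    - {"tx":-0.04,"ty":-0.03,"tz":0,"yaw":0,"claw":0}
    - {"tx":-0.04,"ty":-0.03,"tz":0,"yaw":0,"claw":0}

```text
time: 13.72
position: [0.5708, -0.1551, 0.0417]
eef_rot: [3.133, 0.211, 0.003]
contact_force: [-4.8, 2.6, 18.9]
gripper_width: 0.246
```

```bash
cat > ov.py <<'E'
from snap import *
import sys
np.set_printoptions(precision=4,suppress=True)
k=sys.argv[1]; fz=float(sys.argv[2])
take(k,{"scene":(300,195,80,70,8)})
st=manip.get_state();print(st["time"],st["position"],st["contact_force"],st["wrist_torque"],st["gripper_width"])
q=load(f"scene{k}.npz")
big=cv2.resize(q["img"][215:255,320:360,::-1],None,fx=15,fy=15,interpolation=cv2.INTER_CUBIC)
a=np.linspace(0,2*np.pi,60)
for (x,y,z,r),c in(((.5727,-.157,fz,.0115),(0,255,0)),((.5727,-.157,.06,.0125),(255,255,0))):
    P=np.c_[x+r*np.cos(a),y+r*np.sin(a),z+0*a]
    p=((proj(q,P)-[320,215]+.5)*15).astype(int); cv2.polylines(big,[p],True,c,1)
cv2.imwrite(f"pics/o{k}.png",big)
E
python3 ov.py 10 .0588
```

```text
13.7667 [ 0.5709 -0.1551  0.0418] [-3.8803  2.409  19.3393] [0.2072 0.9729 0.0124] 0.24903815737210352
```

View pics/o10.png

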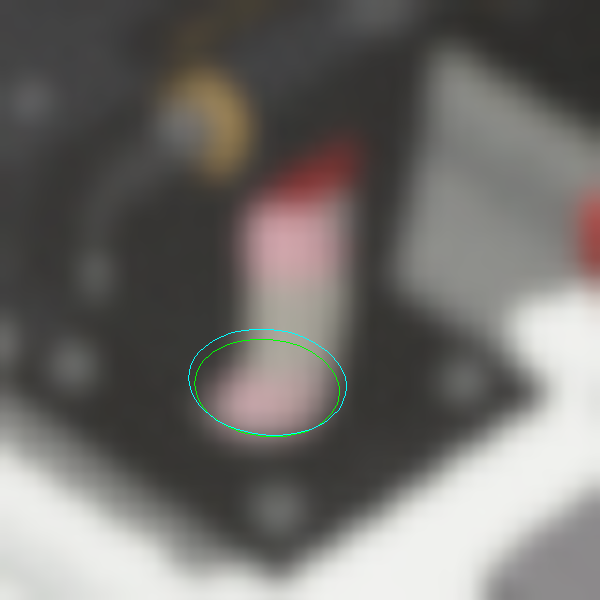

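>>> play_rows:
  series:
    - {"tx":0,"ty":0,"tz":-0.15,"yaw":0,"claw":0}
    - {"tx":0.03,"ty":-0.06,"tz":-0.15,"yaw":0,"claw":0}
    - {"tx":0.03,"ty":-0.06,"tz":-0.1,"yaw":0,"claw":0}
    - {"tx":0.03,"ty":-0.06,"tz":-0.05,"yaw":0,"claw":0}
    - {"tx":0.03,"ty":-0.06,"tz":0,"yaw":0,"claw":0}
    - {"tx":0.03,"ty":-0.06,"tz":0,"yaw":0,"claw":0}

```text
time: 14.27
position: [0.5719, -0.153, 0.0403]
eef_rot: [3.133, 0.211, 0.003]
contact_force: [3.2, -3.1, 0.1]
gripper_width: 0.25
```

```bash
python3 ov.py 11 .0588
```

```text
14.3167 [ 0.572  -0.153   0.0399] [ 2.9152 -1.889   2.4153] [-0.5212 -0.4834  0.0139] 0.25190233882788327
```

View pics/o11.png

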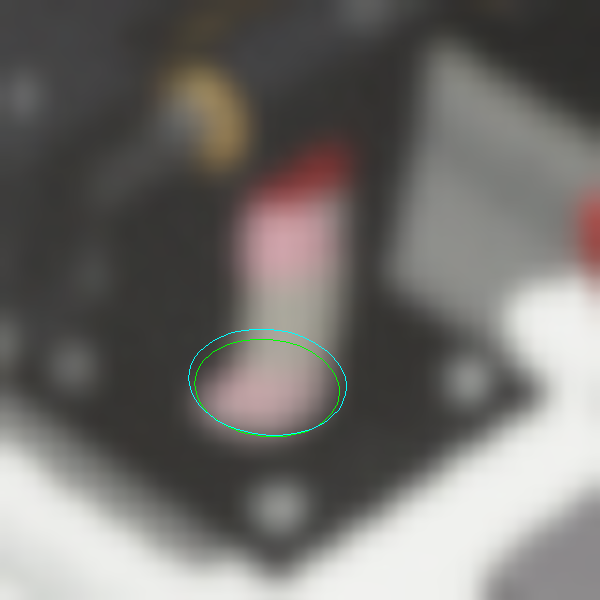

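>>> play_rows:
  series:
    - {"tx":0.02,"ty":0.02,"tz":0.03,"yaw":0,"claw":0}
    - {"tx":0.02,"ty":0.02,"tz":0.06,"yaw":0,"claw":0}
    - {"tx":0.02,"ty":0.02,"tz":0.1,"yaw":0,"claw":0}
    - {"tx":0.02,"ty":0.02,"tz":0.1,"yaw":0,"claw":0}

```text
time: 14.65
position: [0.5721, -0.1531, 0.0352]
eef_rot: [-3.134, -0.211, 0.001]
contact_force: [2.3, -1.9, -2.7]
gripper_width: 0.25
```

>>> play_rows:
  series:
    - {"tx":0.01,"ty":0.02,"tz":0.04,"yaw":0,"claw":0}
    - {"tx":0.01,"ty":0.02,"tz":0.08,"yaw":0,"claw":0}
    - {"tx":0.01,"ty":0.02,"tz":0.1,"yaw":0,"claw":0}
    - {"tx":0.01,"ty":0.02,"tz":0.1,"yaw":0,"claw":0}

```text
time: 14.98
position: [0.5722, -0.1536, 0.0314]
eef_rot: [-3.134, -0.211, 0.002]
contact_force: [-0.2, -0.5, -0.2]
gripper_width: 0.249
```

```bash
python3 ov.py 12 .0480
```

```text
15.0333 [ 0.5723 -0.1536  0.0316] [-0.1639 -0.2643  0.2784] [-0.0725  0.0688 -0.0239] 0.24753560621986828
```

View pics/scene12.png

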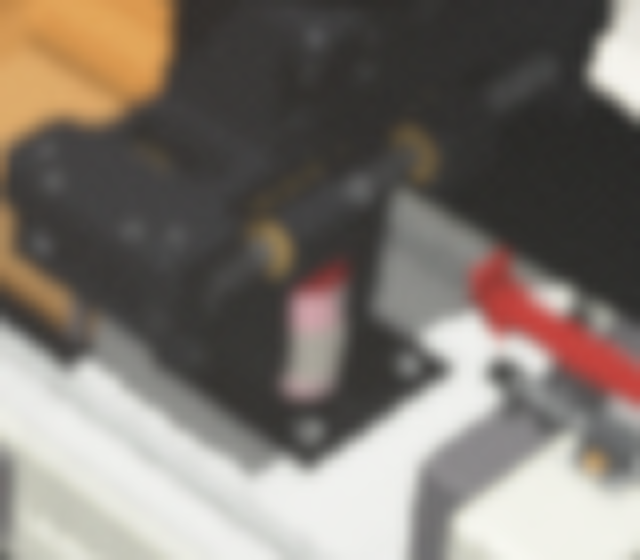

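>>> play_rows:
  series:
    - {"tx":0,"ty":0,"tz":0.03,"yaw":0,"claw":0}
    - {"tx":0,"ty":0,"tz":0.03,"yaw":0,"claw":0.25}
    - {"tx":0,"ty":0,"tz":0.03,"yaw":0,"claw":0.3}
    - {"tx":0,"ty":0,"tz":0.03,"yaw":0,"claw":0.4}
    - {"tx":0,"ty":0,"tz":0.03,"yaw":0,"claw":0.45}
    - {"tx":0,"ty":0,"tz":0.03,"yaw":0,"claw":0.45}
    - {"tx":0,"ty":0,"tz":-0.5,"yaw":0,"claw":0.45}
    - {"tx":0,"ty":0,"tz":-1.0,"yaw":0,"claw":0.45}
    - {"tx":0,"ty":0,"tz":-1.7,"yaw":0,"claw":0.45}
    - {"tx":0,"ty":0,"tz":-2.5,"yaw":0,"claw":0.45}
    - {"tx":0,"ty":0,"tz":-2.5,"yaw":0,"claw":0.45}

```text
time: 15.95
position: [0.5749, -0.1548, 0.1379]
eef_rot: [3.129, 0.211, 0.014]
contact_force: [0.2, -1.0, 0.8]
gripper_width: 0.449
```

```bash
python3 ov.py 13 .0440; python3 - <<'E'
from snap import *
q=load("scene13.npz"); hsv=cv2.cvtColor(q["img"],cv2.COLOR_RGB2HSV)
m=(((hsv[...,0]<8)|(hsv[...,0]>172))&(hsv[...,1]>120)&(hsv[...,2]>60)).astype(np.uint8)
k,l,st,c=cv2.connectedComponentsWithStats(m)
W=cloud(q)
for i in range(1,k):
    if st[i,4]>10: print(st[i],c[i],np.nanmedian(W[l==i],0))
print(proj(q,[[.5727,-.157,z] for z in(.044+.0525,.044+.06,.06)]))
E
```

```text
16.0 [ 0.5739 -0.1544  0.135 ] [ 0.2132 -1.0013 -0.1113] [-0.0559  0.098  -0.0067] 0.4497336683806863
[494 152  14   6  44] [499.70454545 154.09090909] [ 1.30586496 -0.10462719  0.01090987]
[334 225   8   8  51] [337.70588235 228.49019608] [ 0.56637712 -0.16153949  0.10301017]
[359 227  26  20 125] [370.784 237.32 ] [ 0.58188358 -0.25105915  0.13239108]
[[338.36001175 228.45253323]
 [338.57645165 226.02415984]
 [337.33649338 239.95851234]]
```

View pics/scene13.png

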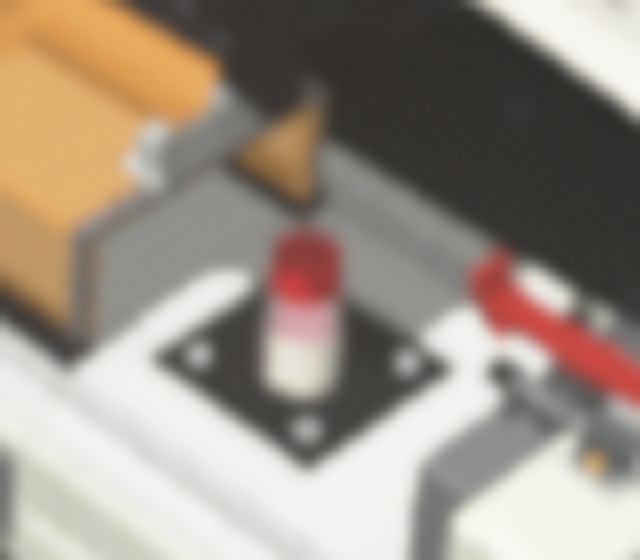

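The vial stands in the pocket: the cap centroid is at row 228.49, against 228.45 predicted for fully down. Next is the guard, approaching over its roof with closed fingers to the left of the grip.

```bash
python3 - <<'E'
from snap import *
np.set_printoptions(precision=4,suppress=True)
st=manip.get_state();print(st["position"],rel((.5475,.040,.165),st))
q=load("scene13.npz"); print(proj(q,[[.5529,0,.142]]))
cv2.imwrite("pics/g13.png",cv2.resize(q["img"][160:240,255:355,::-1],None,fx=7,fy=7,interpolation=cv2.INTER_CUBIC))
E
```

```text
[ 0.5739 -0.1544  0.135 ] (array([ 0.0001, -4.9023, -0.7685]), np.float64(7.6975297885872225))
[[292.7253 183.8839]]
```

View pics/g13.png

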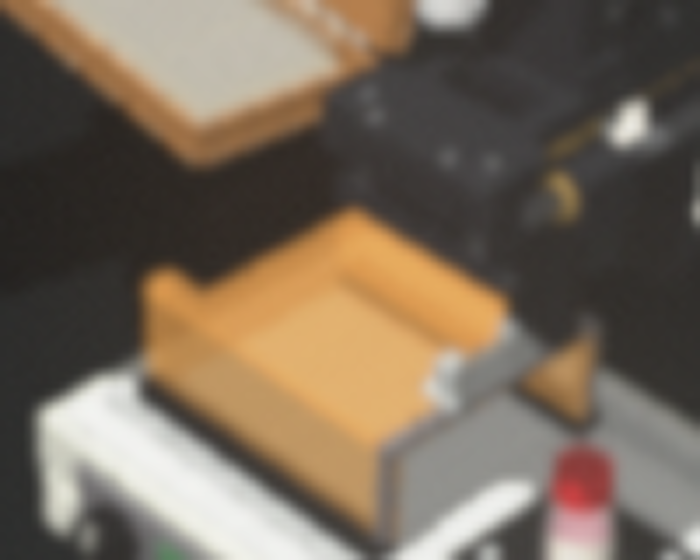

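```bash
python3 - <<'E'
from snap import *
out=[]
for k in("0","7","9","13"):
    q=load(f"scene{k}.npz"); g=255*np.clip(q["img"][160:240,255:355,::-1]/160.,0,1)**.7
    out.append(cv2.resize(g.astype(np.uint8),None,fx=3.9,fy=3.7,interpolation=cv2.INTER_CUBIC))
cv2.imwrite("pics/cmp.png",np.vstack([np.hstack(out[:2]),np.hstack(out[2:])]))
E
```

View pics/cmp.png

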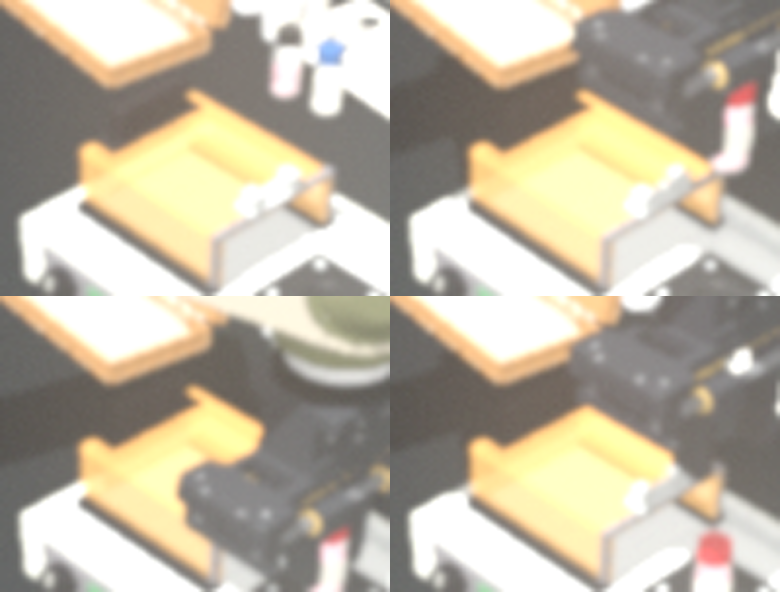

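>>> play_rows:
  series:
    - {"tx":0,"ty":-0.1,"tz":-0.4,"yaw":0,"claw":0}
    - {"tx":0,"ty":-0.5,"tz":-0.77,"yaw":0,"claw":0}
    - {"tx":0,"ty":-1.2,"tz":-0.77,"yaw":0,"claw":0}
    - {"tx":0,"ty":-2.0,"tz":-0.77,"yaw":0,"claw":0}
    - {"tx":0,"ty":-2.8,"tz":-0.77,"yaw":0,"claw":0}
    - {"tx":0,"ty":-3.6,"tz":-0.77,"yaw":0,"claw":0}
    - {"tx":0,"ty":-4.3,"tz":-0.77,"yaw":0,"claw":0}
    - {"tx":0,"ty":-4.7,"tz":-0.77,"yaw":0,"claw":0}
    - {"tx":0,"ty":-4.9,"tz":-0.77,"yaw":0,"claw":0}
    - {"tx":0,"ty":-4.9,"tz":-0.77,"yaw":0,"claw":0}
    - {"tx":0,"ty":-4.9,"tz":-0.77,"yaw":0,"claw":0}

```text
time: 16.92
position: [0.5464, 0.04, 0.1621]
eef_rot: [3.134, 0.211, -0.001]
contact_force: [0.2, -0.2, 0.4]
gripper_width: 0.005
```

```bash
python3 - <<'E'
from snap import *
np.set_printoptions(precision=4,suppress=True)
take("14",{"top":(250,130,140,110,5),"scene":(240,120,160,130,4.5)})
st=manip.get_state();print(st["time"],st["position"],st["contact_force"],st["gripper_width"],rel((.548,.037,.088),st))
q=load("scene14.npz");W=cloud(q)
m=(abs(W[...,0]-.548)<.03)&(abs(W[...,1]-.035)<.02)&(W[...,2]>.15)
print("lowest tip",np.sort(W[m][:,2])[:8])
E
```

```text
17.0167 [0.5466 0.0393 0.1623] [ 0.0463 -0.3843 -0.3033] 0.003774451348463833 (array([0.0287, 0.0612, 1.8575]), np.float64(7.620640618024818))
lowest tip [0.1946 0.1957 0.196  0.1964 0.197  0.1976 0.1983 0.1987]
```

View pics/top14.png

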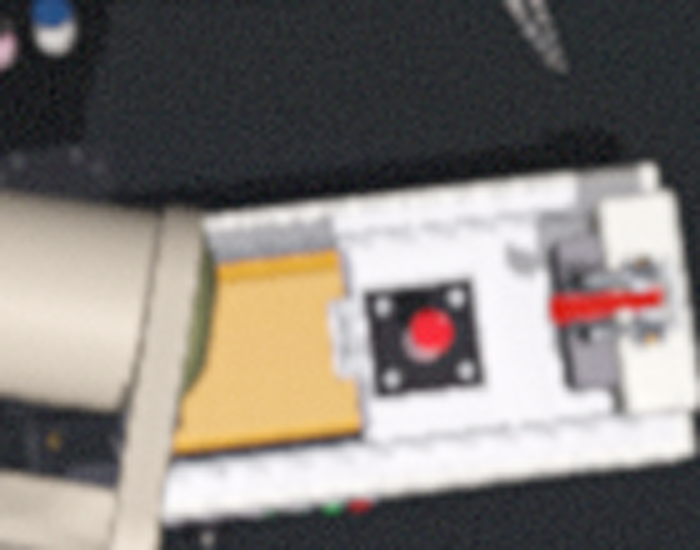

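View pics/scene14.png

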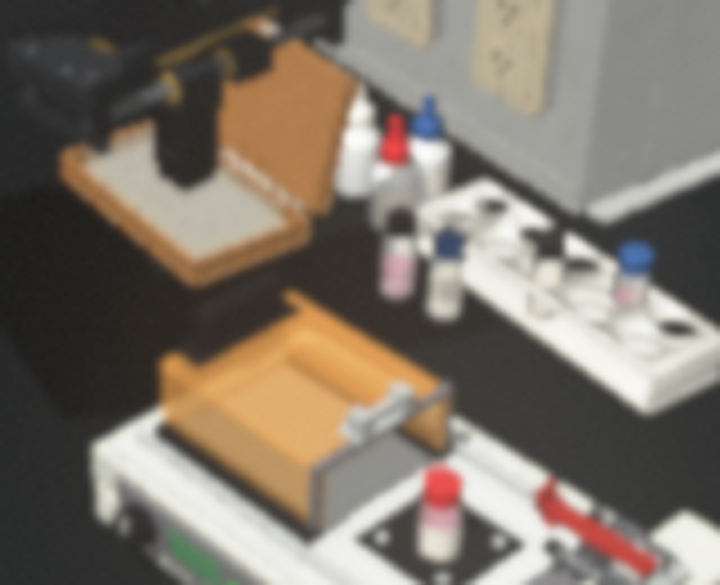

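>>> play_rows:
  series:
    - {"tx":0.03,"ty":0,"tz":0.4,"yaw":0,"claw":0}
    - {"tx":0.03,"ty":0,"tz":0.9,"yaw":0,"claw":0}
    - {"tx":0.03,"ty":0,"tz":1.3,"yaw":0,"claw":0}
    - {"tx":0.03,"ty":0,"tz":1.6,"yaw":0,"claw":0}
    - {"tx":0.03,"ty":0,"tz":1.8,"yaw":0,"claw":0}
    - {"tx":0.03,"ty":0,"tz":1.83,"yaw":0,"claw":0}
    - {"tx":0.03,"ty":0,"tz":1.83,"yaw":0,"claw":0}
    - {"tx":0.03,"ty":0,"tz":1.83,"yaw":0,"claw":0}

```text
time: 17.68
position: [0.548, 0.0402, 0.0901]
eef_rot: [3.134, 0.21, 0.002]
contact_force: [-0.1, -0.5, -0.2]
gripper_width: 0.006
```

```bash
python3 - <<'E'
from snap import *
np.set_printoptions(precision=4,suppress=True)
take("15",{"scene":(240,120,120,100,6)})
t=load("top14.npz");s=load("scene14.npz")
C=[]
for q,ref in((t,(335.7,195.7)),(s,(337.7,228.5))):
    hsv=cv2.cvtColor(q["img"],cv2.COLOR_RGB2HSV)
    m=(((hsv[...,0]<8)|(hsv[...,0]>172))&(hsv[...,1]>120)&(hsv[...,2]>60)).astype(np.uint8)
    k,l,st,c=cv2.connectedComponentsWithStats(m); i=1+np.argmin([np.hypot(*(x-ref)) for x in c[1:]]); C.append(c[i])
print(C,tri(t,C[0],s,C[1]))
st=manip.get_state();print(st["time"],st["position"],st["contact_force"],st["gripper_width"])
E
```

```text
[array([335.9853, 195.3676]), array([337.7547, 228.2642])] (array([ 0.5739, -0.1567,  0.0965]), np.float64(0.004237913756799599))
17.7333 [0.5481 0.0403 0.0902] [ 0.1678  0.548  -0.9309] 0.0030041247287846363
```

View pics/scene15.png

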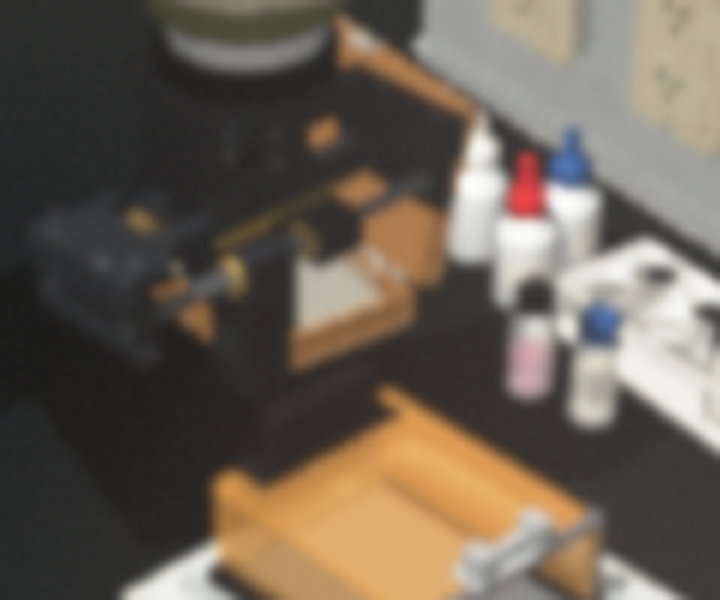

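>>> play_rows:
  series:
    - {"tx":0,"ty":0.1,"tz":0,"yaw":0,"claw":0}
    - {"tx":0,"ty":0.2,"tz":0,"yaw":0,"claw":0}
    - {"tx":0,"ty":0.3,"tz":0,"yaw":0,"claw":0}
    - {"tx":0,"ty":0.36,"tz":0,"yaw":0,"claw":0}
    - {"tx":0,"ty":0.4,"tz":0,"yaw":0,"claw":0}
    - {"tx":0,"ty":0.44,"tz":0,"yaw":0,"claw":0}
    - {"tx":0,"ty":0.48,"tz":0,"yaw":0,"claw":0}
    - {"tx":0,"ty":0.52,"tz":0,"yaw":0,"claw":0}
    - {"tx":0,"ty":0.56,"tz":0,"yaw":0,"claw":0}
    - {"tx":0,"ty":0.6,"tz":0,"yaw":0,"claw":0}
    - {"tx":0,"ty":0.64,"tz":0,"yaw":0,"claw":0}
    - {"tx":0,"ty":0.68,"tz":0,"yaw":0,"claw":0}

```text
time: 18.73
position: [0.5512, 0.0137, 0.0895]
eef_rot: [-3.134, -0.211, 0.0]
contact_force: [-0.3, 0.7, 0.2]
gripper_width: 0.002
```

>>> play_rows:
  series:
    - {"tx":0,"ty":0.04,"tz":0,"yaw":0,"claw":0}
    - {"tx":0,"ty":0.08,"tz":0,"yaw":0,"claw":0}
    - {"tx":0,"ty":0.13,"tz":0,"yaw":0,"claw":0}
    - {"tx":0,"ty":0.19,"tz":0,"yaw":0,"claw":0}
    - {"tx":0,"ty":0.26,"tz":0,"yaw":0,"claw":0}
    - {"tx":0,"ty":0.34,"tz":0,"yaw":0,"claw":0}
    - {"tx":0,"ty":0.42,"tz":0,"yaw":0,"claw":0}
    - {"tx":0,"ty":0.5,"tz":0,"yaw":0,"claw":0}
    - {"tx":0,"ty":0.58,"tz":0,"yaw":0,"claw":0}
    - {"tx":0,"ty":0.66,"tz":0,"yaw":0,"claw":0}
    - {"tx":0,"ty":0.74,"tz":0,"yaw":0,"claw":0}
    - {"tx":0,"ty":0.82,"tz":0,"yaw":0,"claw":0}

```text
time: 19.73
position: [0.5556, -0.0192, 0.0894]
eef_rot: [-3.134, -0.211, 0.0]
contact_force: [-1.5, 0.5, 0.9]
gripper_width: 0.007
```

```bash
python3 - <<'E'
from snap import *
np.set_printoptions(precision=4,suppress=True)
take("16",{"scene":(260,140,140,120,5),"top":(250,130,140,110,5)})
st=manip.get_state();print(st["time"],st["position"],st["contact_force"],st["gripper_width"])
E
```

```text
19.8333 [ 0.5558 -0.0195  0.0894] [ 0.1293 -0.1137 -0.5969] 0.003237381325174241
```

View pics/scene16.png

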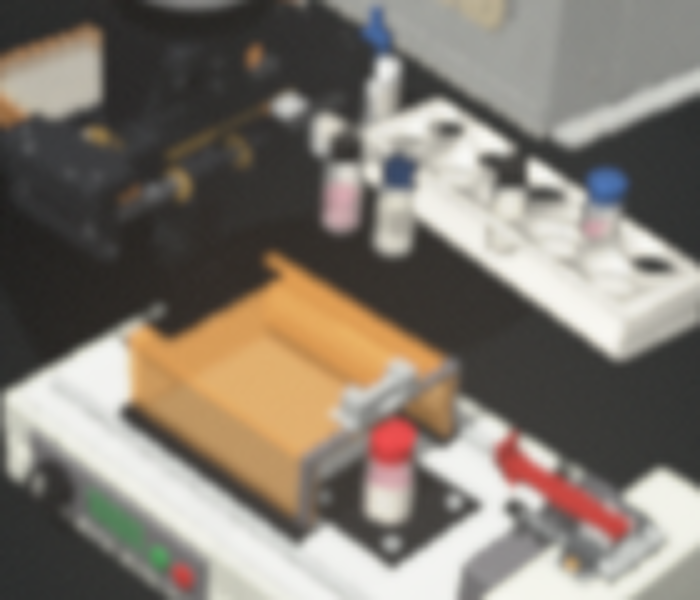

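>>> play_rows:
  series:
    - {"tx":0,"ty":0.04,"tz":0,"yaw":0,"claw":0}
    - {"tx":0,"ty":0.1,"tz":0,"yaw":0,"claw":0}
    - {"tx":0,"ty":0.18,"tz":0,"yaw":0,"claw":0}
    - {"tx":0,"ty":0.27,"tz":0,"yaw":0,"claw":0}
    - {"tx":0,"ty":0.36,"tz":0,"yaw":0,"claw":0}
    - {"tx":0,"ty":0.45,"tz":0,"yaw":0,"claw":0}
    - {"tx":0,"ty":0.54,"tz":0,"yaw":0,"claw":0}
    - {"tx":0,"ty":0.63,"tz":0,"yaw":0,"claw":0}
    - {"tx":0,"ty":0.72,"tz":0,"yaw":0,"claw":0}
    - {"tx":0,"ty":0.81,"tz":0,"yaw":0,"claw":0}
    - {"tx":0,"ty":0.9,"tz":0,"yaw":0,"claw":0}
    - {"tx":0,"ty":0.98,"tz":0,"yaw":0,"claw":0}

```text
time: 20.83
position: [0.5608, -0.0582, 0.0895]
eef_rot: [3.134, 0.211, -0.0]
contact_force: [-1.2, 1.0, 0.9]
gripper_width: 0.002
```

>>> play_rows:
  series:
    - {"tx":0,"ty":0.04,"tz":0,"yaw":0,"claw":0}
    - {"tx":0,"ty":0.08,"tz":0,"yaw":0,"claw":0}
    - {"tx":0,"ty":0.12,"tz":0,"yaw":0,"claw":0}
    - {"tx":0,"ty":0.16,"tz":0,"yaw":0,"claw":0}
    - {"tx":0,"ty":0.2,"tz":0,"yaw":0,"claw":0}
    - {"tx":0,"ty":0.24,"tz":0,"yaw":0,"claw":0}
    - {"tx":0,"ty":0.28,"tz":0,"yaw":0,"claw":0}
    - {"tx":0,"ty":0.32,"tz":0,"yaw":0,"claw":0}

```text
time: 21.5
position: [0.5625, -0.0705, 0.0894]
eef_rot: [-3.134, -0.211, 0.0]
contact_force: [-1.4, 0.9, 0.5]
gripper_width: 0.007
```

```bash
python3 - <<'E'
from snap import *
np.set_printoptions(precision=4,suppress=True)
take("17",{"scene":(280,160,130,110,5.5),"top":(250,130,140,110,5)})
st=manip.get_state();print(st["time"],st["position"],st["contact_force"],st["gripper_width"])
E
```

```text
21.6 [ 0.5627 -0.0708  0.0894] [ 0.5215 -1.2372  0.7366] 0.0024355898239675935
```

View pics/scene17.png

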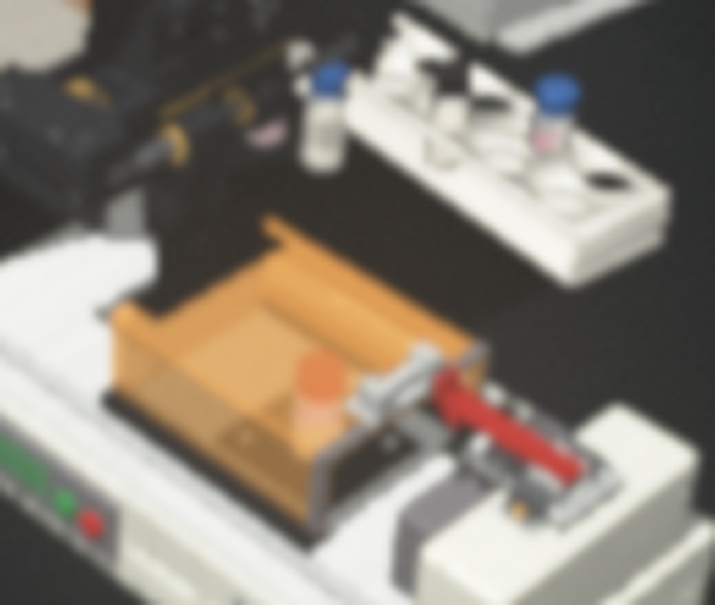

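>>> play_rows:
  series:
    - {"tx":0,"ty":0.03,"tz":0,"yaw":0,"claw":0}
    - {"tx":0,"ty":0.06,"tz":0,"yaw":0,"claw":0}
    - {"tx":0,"ty":0.09,"tz":0,"yaw":0,"claw":0}
    - {"tx":0,"ty":0.12,"tz":0,"yaw":0,"claw":0}
    - {"tx":0,"ty":0.15,"tz":0,"yaw":0,"claw":0}
    - {"tx":0,"ty":0.18,"tz":0,"yaw":0,"claw":0}
    - {"tx":0,"ty":0.21,"tz":0,"yaw":0,"claw":0}
    - {"tx":0,"ty":0.24,"tz":0,"yaw":0,"claw":0}

```text
time: 22.27
position: [0.5639, -0.0801, 0.0894]
eef_rot: [3.135, 0.211, -0.0]
contact_force: [0.4, -0.5, -0.7]
gripper_width: 0.005
```

>>> play_rows:
  series:
    - {"tx":0,"ty":0.03,"tz":0,"yaw":0,"claw":0}
    - {"tx":0,"ty":0.06,"tz":0,"yaw":0,"claw":0}
    - {"tx":0,"ty":0.09,"tz":0,"yaw":0,"claw":0}
    - {"tx":0,"ty":0.12,"tz":0,"yaw":0,"claw":0}

```text
time: 22.6
position: [0.5645, -0.0848, 0.0894]
eef_rot: [-3.135, -0.211, 0.0]
contact_force: [0.3, 1.8, 0.1]
gripper_width: 0.004
```

>>> play_rows:
  series:
    - {"tx":0,"ty":0.03,"tz":0,"yaw":0,"claw":0}
    - {"tx":0,"ty":0.06,"tz":0,"yaw":0,"claw":0}
    - {"tx":0,"ty":0.09,"tz":0,"yaw":0,"claw":0}

```text
time: 22.85
position: [0.565, -0.0884, 0.0894]
eef_rot: [-3.135, -0.211, 0.0]
contact_force: [0.2, 0.7, 0.3]
gripper_width: 0.0
```

>>> play_rows:
  series:
    - {"tx":0,"ty":0.03,"tz":0,"yaw":0,"claw":0}
    - {"tx":0,"ty":0.06,"tz":0,"yaw":0,"claw":0}

```text
time: 23.02
position: [0.5653, -0.0908, 0.0895]
eef_rot: [-3.134, -0.211, 0.0]
contact_force: [-0.8, 1.3, -0.7]
gripper_width: 0.005
```

```bash
python3 - <<'E'
from snap import *
np.set_printoptions(precision=4,suppress=True)
take("18",{"scene":(300,180,110,90,6.5)})
st=manip.get_state();print(st["time"],st["position"],st["contact_force"],st["gripper_width"])
E
```

```text
23.0667 [ 0.5653 -0.091   0.0895] [-1.4143  0.9032  0.413 ] 0.004253283707873401
```

View pics/scene18.png

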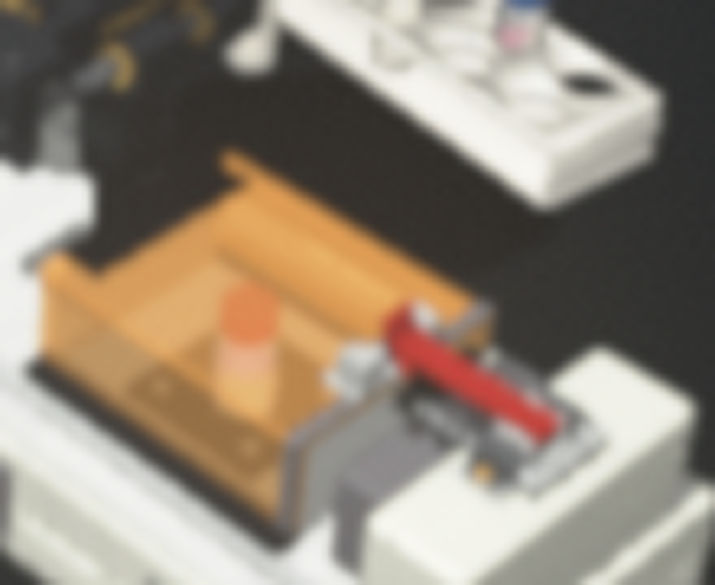

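>>> play_rows:
  series:
    - {"tx":0,"ty":0.025,"tz":0,"yaw":0,"claw":0}
    - {"tx":0,"ty":0.05,"tz":0,"yaw":0,"claw":0}
    - {"tx":0,"ty":0.075,"tz":0,"yaw":0,"claw":0}

```text
time: 23.32
position: [0.5657, -0.0937, 0.0895]
eef_rot: [3.135, 0.211, -0.0]
contact_force: [-0.8, 2.1, -0.2]
gripper_width: 0.005
```

>>> play_rows:
  series:
    - {"tx":0,"ty":0.025,"tz":0,"yaw":0,"claw":0}
    - {"tx":0,"ty":0.05,"tz":0,"yaw":0,"claw":0}
    - {"tx":0,"ty":0.075,"tz":0,"yaw":0,"claw":0}

```text
time: 23.57
position: [0.566, -0.0966, 0.0894]
eef_rot: [-3.134, -0.211, 0.0]
contact_force: [-1.9, 3.7, -0.2]
gripper_width: 0.004
```

>>> play_rows:
  series:
    - {"tx":0,"ty":0.025,"tz":0,"yaw":0,"claw":0}
    - {"tx":0,"ty":0.05,"tz":0,"yaw":0,"claw":0}

```text
time: 23.73
position: [0.5662, -0.0981, 0.0894]
eef_rot: [-3.133, -0.211, 0.001]
contact_force: [-0.7, 5.3, 1.4]
gripper_width: 0.009
```

>>> play_rows:
  series:
    - {"tx":0,"ty":0.02,"tz":0,"yaw":0,"claw":0}
    - {"tx":0,"ty":0.04,"tz":0,"yaw":0,"claw":0}
    - {"tx":0,"ty":0.06,"tz":0,"yaw":0,"claw":0}

```text
time: 23.98
position: [0.5665, -0.1003, 0.0894]
eef_rot: [-3.133, -0.211, 0.001]
contact_force: [-1.3, 6.6, 0.5]
gripper_width: 0.004
```

>>> play_rows:
  series:
    - {"tx":0,"ty":0.02,"tz":0,"yaw":0,"claw":0}
    - {"tx":0,"ty":0.04,"tz":0,"yaw":0,"claw":0}
    - {"tx":0,"ty":0.04,"tz":0,"yaw":0,"claw":0}

```text
time: 24.23
position: [0.5667, -0.1022, 0.0894]
eef_rot: [-3.134, -0.211, 0.001]
contact_force: [-1.3, 4.5, 1.5]
gripper_width: 0.003
```

```bash
python3 - <<'E'
from snap import *
np.set_printoptions(precision=4,suppress=True)
take("19",{"scene":(300,180,110,90,6.5)})
st=manip.get_state();print(st["time"],st["position"],st["contact_force"],st["gripper_width"])
E
```

```text
24.2833 [ 0.5668 -0.1023  0.0894] [-0.6254  4.2181  0.1804] 0.0049250291754283
```

View pics/scene19.png

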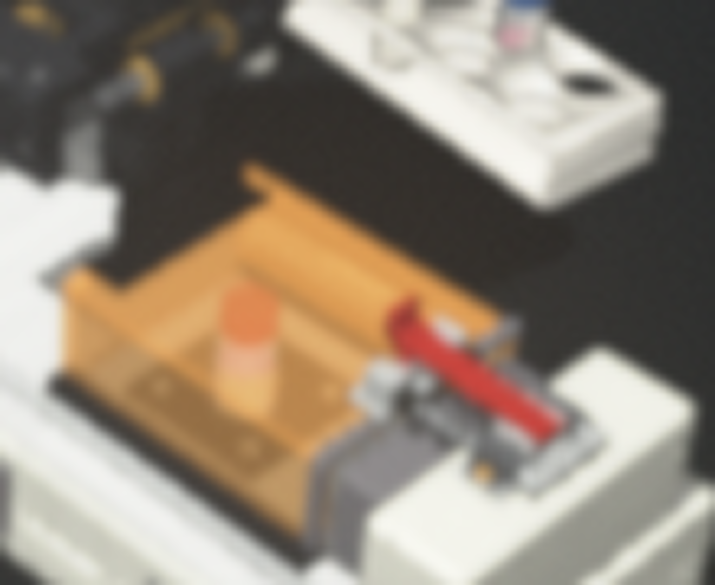

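>>> play_rows:
  series:
    - {"tx":0,"ty":0.02,"tz":0,"yaw":0,"claw":0}
    - {"tx":0,"ty":0.04,"tz":0,"yaw":0,"claw":0}

```text
time: 24.45
position: [0.567, -0.1042, 0.0894]
eef_rot: [3.134, 0.211, -0.0]
contact_force: [-1.8, 4.3, 0.8]
gripper_width: 0.005
```

>>> play_rows:
  series:
    - {"tx":0,"ty":0.02,"tz":0,"yaw":0,"claw":0}
    - {"tx":0,"ty":0.03,"tz":0,"yaw":0,"claw":0}

```text
time: 24.62
position: [0.5672, -0.1055, 0.0894]
eef_rot: [3.135, 0.21, -0.0]
contact_force: [-1.5, 3.2, -0.2]
gripper_width: 0.003
```

>>> play_rows:
  series:
    - {"tx":0,"ty":0.02,"tz":0,"yaw":0,"claw":0}
    - {"tx":0,"ty":0.03,"tz":0,"yaw":0,"claw":0}

```text
time: 24.78
position: [0.5673, -0.1064, 0.0894]
eef_rot: [-3.134, -0.21, 0.0]
contact_force: [-1.7, 5.6, 1.3]
gripper_width: 0.008
```

>>> play_rows:
  series:
    - {"tx":0,"ty":0.01,"tz":0,"yaw":0,"claw":0}
    - {"tx":0,"ty":0.02,"tz":0,"yaw":0,"claw":0}

```text
time: 24.95
position: [0.5673, -0.1065, 0.0894]
eef_rot: [-3.133, -0.211, 0.001]
contact_force: [-2.4, 8.6, 2.5]
gripper_width: 0.006
```

>>> play_rows:
  series:
    - {"tx":0,"ty":0.01,"tz":0,"yaw":0,"claw":0}
    - {"tx":0,"ty":0.02,"tz":0,"yaw":0,"claw":0}

```text
time: 25.12
position: [0.5673, -0.1067, 0.0894]
eef_rot: [-3.132, -0.211, 0.001]
contact_force: [-2.6, 10.7, 1.4]
gripper_width: 0.003
```

>>> play_rows:
  series:
    - {"tx":0,"ty":0.01,"tz":0,"yaw":0,"claw":0}
    - {"tx":0,"ty":0.02,"tz":0,"yaw":0,"claw":0}

```text
time: 25.28
position: [0.5674, -0.1072, 0.0894]
eef_rot: [-3.131, -0.211, 0.001]
contact_force: [-2.5, 13.4, 3.0]
gripper_width: 0.005
```

```bash
python3 - <<'E'
from snap import *
np.set_printoptions(precision=4,suppress=True)
take("20",{"scene":(300,180,110,90,7),"top":(270,150,130,90,6)})
st=manip.get_state();print(st["time"],st["position"],st["contact_force"],st["wrist_torque"])
E
```

```text
25.3833 [ 0.5674 -0.1072  0.0894] [-2.5749 12.2024  2.453 ] [ 1.6213  0.4229 -0.1131]
```

View pics/scene20.png

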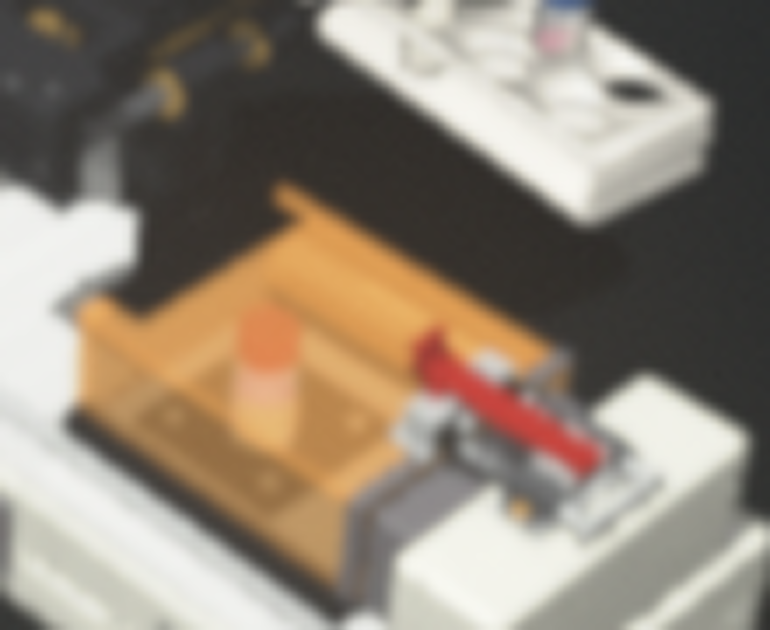

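View pics/top20.png

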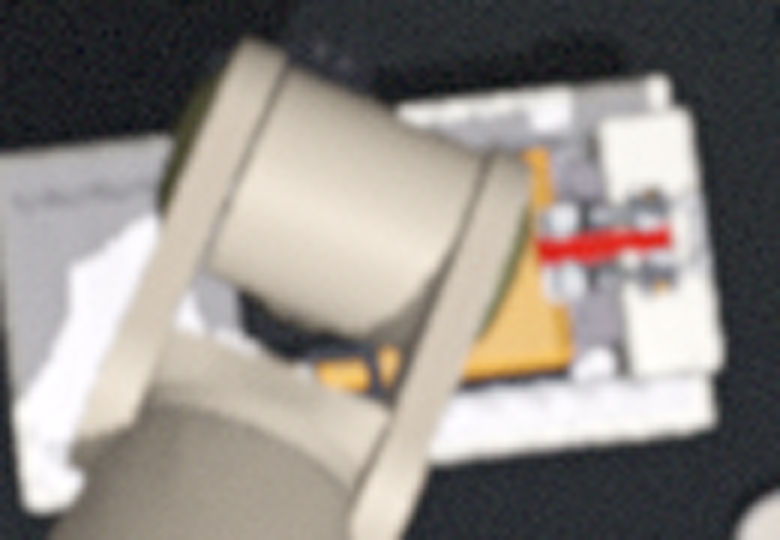

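>>> play_rows:
  series:
    - {"tx":0,"ty":0.01,"tz":0,"yaw":0,"claw":0}
    - {"tx":0,"ty":0.01,"tz":0,"yaw":0,"claw":0}
    - {"tx":0,"ty":0.01,"tz":0,"yaw":0,"claw":0}

```text
time: 25.63
position: [0.5674, -0.1075, 0.0894]
eef_rot: [-3.131, -0.211, 0.001]
contact_force: [-2.5, 11.9, 1.7]
gripper_width: 0.004
```

```bash
python3 - <<'E'
from snap import *
np.set_printoptions(precision=4,suppress=True)
st=manip.get_state();print(st["time"],st["position"],st["contact_force"],st["wrist_torque"])
a=load("scene19.npz");b=load("scene20.npz")
print(proj(a,[[.59,-.2,.12],[.59,-.21,.12]]))
# subpixel shift of guard region between pictures by phase correlation
for (x0,y0,w,h) in((306,215,24,40),(350,230,16,16)):
    A=cv2.cvtColor(a["img"],cv2.COLOR_RGB2GRAY)[y0:y0+h,x0:x0+w].astype(np.float32);B=cv2.cvtColor(b["img"],cv2.COLOR_RGB2GRAY)[y0:y0+h,x0:x0+w].astype(np.float32)
    print(cv2.phaseCorrelate(A,B))
E
```

```text
25.6333 [ 0.5674 -0.1075  0.0894] [-2.5063 11.8543  1.7435] [ 1.7003  0.4197 -0.0957]
[[357.2838 227.9284]
 [360.3009 230.3178]]
((0.7488776130387276, 0.7341957710765392), 0.7263371556997299)
((0.4272146044890466, 1.1213021267589296), 0.8733207313343883)
```

>>> play_rows:
  series:
    - {"tx":0,"ty":0.01,"tz":0,"yaw":0,"claw":0}
    - {"tx":0,"ty":0.02,"tz":0,"yaw":0,"claw":0}
    - {"tx":0,"ty":0.02,"tz":0,"yaw":0,"claw":0}

```text
time: 25.88
position: [0.5675, -0.108, 0.0894]
eef_rot: [-3.131, -0.211, 0.001]
contact_force: [-2.0, 13.3, 3.3]
gripper_width: 0.003
```

>>> play_rows:
  series:
    - {"tx":0,"ty":-0.02,"tz":0,"yaw":0,"claw":0}
    - {"tx":0,"ty":-0.04,"tz":0,"yaw":0,"claw":0}
    - {"tx":0,"ty":-0.06,"tz":0,"yaw":0,"claw":0}
    - {"tx":0,"ty":-0.06,"tz":0,"yaw":0,"claw":0}

```text
time: 26.22
position: [0.5673, -0.1065, 0.0894]
eef_rot: [-3.133, -0.211, 0.001]
contact_force: [-2.5, 9.2, 1.7]
gripper_width: 0.006
```

>>> play_rows:
  series:
    - {"tx":0,"ty":-0.02,"tz":0,"yaw":0,"claw":0}
    - {"tx":0,"ty":-0.04,"tz":0,"yaw":0,"claw":0}
    - {"tx":0,"ty":-0.04,"tz":0,"yaw":0,"claw":0}

```text
time: 26.47
position: [0.5675, -0.1063, 0.0895]
eef_rot: [3.134, 0.211, 0.001]
contact_force: [-1.1, 1.5, 0.3]
gripper_width: 0.007
```

>>> play_rows:
  series:
    - {"tx":0,"ty":-0.03,"tz":0,"yaw":0,"claw":0}
    - {"tx":0,"ty":-0.06,"tz":0,"yaw":0,"claw":0}
    - {"tx":0,"ty":-0.12,"tz":0,"yaw":0,"claw":0}
    - {"tx":0,"ty":-0.2,"tz":0,"yaw":0,"claw":0}
    - {"tx":0,"ty":-0.3,"tz":0,"yaw":0,"claw":0}
    - {"tx":0,"ty":-0.4,"tz":0,"yaw":0,"claw":0}
    - {"tx":0,"ty":-0.4,"tz":0,"yaw":0,"claw":0}

```text
time: 27.05
position: [0.5651, -0.0894, 0.0895]
eef_rot: [-3.134, -0.212, 0.0]
contact_force: [-0.3, 0.4, -0.1]
gripper_width: 0.004
```

```bash
python3 - <<'E'
from snap import *
np.set_printoptions(precision=4,suppress=True)
take("21",{"scene":(300,180,110,90,7),"top":(270,150,130,90,6)})
st=manip.get_state();print(st["time"],st["position"],st["contact_force"],st["wrist_torque"])
b=load("scene20.npz")["img"].astype(int);c=load("scene21.npz")["img"].astype(int)
d=abs(b-c).max(2)[200:260,306:400]; print("guard region diff max/mean",d[10:,:].max(),d.mean())
cv2.imwrite("pics/d21.png",cv2.resize(np.clip(d*4,0,255).astype(np.uint8),None,fx=7,fy=7))
E
```

```text
27.15 [ 0.5653 -0.0901  0.0895] [-0.4647 -0.7969 -0.9616] [-0.0014  0.002   0.0167]
guard region diff max/mean 101 5.354255319148936
```

View pics/scene21.png

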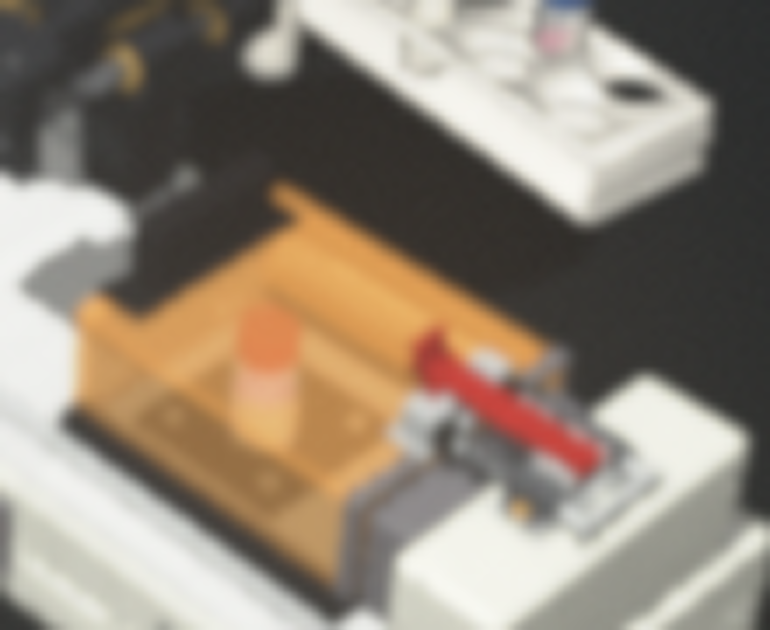

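View pics/d21.png

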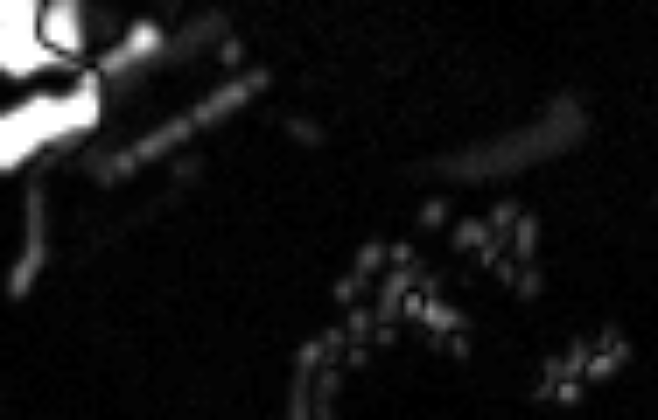

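The guard stayed put after I let go, moving back about 1 mm at most, so the latch holds. I'll retreat and do a final check.

>>> play_rows:
  series:
    - {"tx":0,"ty":-0.1,"tz":-0.3,"yaw":0,"claw":0}
    - {"tx":0,"ty":-0.2,"tz":-0.9,"yaw":0,"claw":0}
    - {"tx":0,"ty":-0.3,"tz":-1.7,"yaw":0,"claw":0}
    - {"tx":0,"ty":-0.8,"tz":-2.2,"yaw":0,"claw":0}
    - {"tx":0,"ty":-1.6,"tz":-2.4,"yaw":0,"claw":0}
    - {"tx":0,"ty":-2.4,"tz":-2.5,"yaw":0,"claw":0}
    - {"tx":0,"ty":-3.2,"tz":-2.5,"yaw":0,"claw":0}
    - {"tx":0,"ty":-4.0,"tz":-2.5,"yaw":0,"claw":0}
    - {"tx":0,"ty":-4.6,"tz":-2.5,"yaw":0,"claw":0}
    - {"tx":0,"ty":-5.0,"tz":-2.5,"yaw":0,"claw":0}
    - {"tx":0,"ty":-5.0,"tz":-2.5,"yaw":0,"claw":0}
    - {"tx":0,"ty":-5.0,"tz":-2.5,"yaw":0,"claw":0}

```text
time: 28.15
position: [0.5385, 0.1082, 0.1895]
eef_rot: [3.134, 0.213, 0.0]
contact_force: [0.3, -0.6, -0.2]
gripper_width: 0.006
```

```bash
python3 - <<'E'
from snap import *
np.set_printoptions(precision=4,suppress=True)
take("22",{"scene":(160,120,280,210,2.8),"top":(140,140,300,130,2.6)})
st=manip.get_state();print(st["time"],st["position"],st["contact_force"])
b=load("scene21.npz")["img"].astype(int);c=load("scene22.npz")["img"].astype(int)
d=abs(b-c).max(2); print("pawl/lead edge diff",d[225:262,340:395].max(),"other diff dish/vials vs 0:")
z=load("scene0.npz")["img"].astype(int); e=abs(z-c).max(2)
print(e[325:362,335:375].mean(), e[165:190,186:204].mean(), e[185:210,205:222].mean())
E
```

```text
28.25 [0.5387 0.1071 0.1894] [0.9156 0.37   0.0502]
pawl/lead edge diff 7 other diff dish/vials vs 0:
1.8777027027027027 11.148888888888889 3.136470588235294
```

View pics/scene22.png

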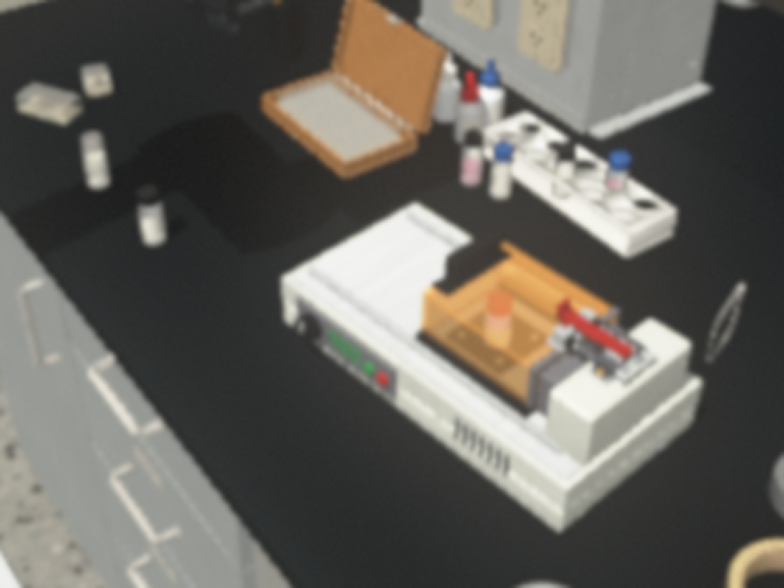

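View pics/top22.png

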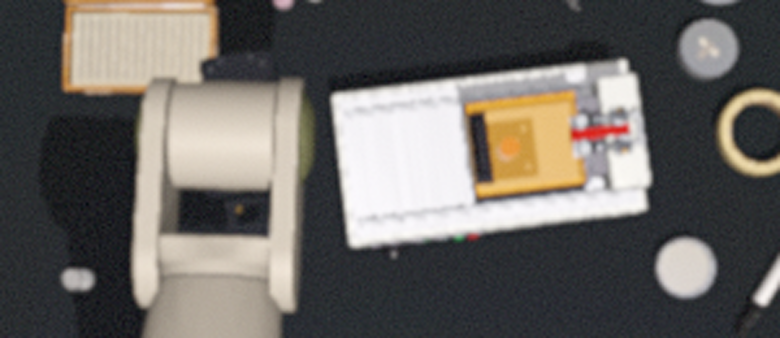

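```bash
python3 -c "
from bench import manip
print(manip.close_job())"
```

```text
the job is handed in; nothing more can be done
None
```

The red-capped vial is standing in the shaker pocket, fully down, and the guard is shut over it and held by its latch. I handed the job in at about 28 s.

**What went wrong on the way:**
- **First grasps:** the first two closed on the cap, because the real fingertips sit about 32 mm above the reported TCP. The first slipped off and left the vial upright. The second lifted it about 10 mm before I set it back down. I corrected for the offset and regripped on the glass.
- **Insertion:** the vial sat on the pocket rim twice, with about 19 N downward at most, before it went in.

**Last checks:**
- **Vial:** after release, two views put the middle of the cap 96.5 mm above the bench, which matches fully down.
- **Guard:** the push peaked at about 13.5 N. When I backed off, the force fell from 9 N to about 1.5 N within 0.2 mm. Once released, the guard did not move between two pictures about 1 s apart.
- **Click:** I could not see it directly. I judge the guard latched from that force drop and from it staying put.
- **Other two vials and dish:** they appear in their places in the scene view and I never touched them. The white vial's patch differed somewhat in brightness from the first picture, which I put down to the arm's shadow.

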